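# Change over the slant cradle

## Task

Change over the slant cradle: first take every set tube (the tall slim ones lying there) out of it and stand each upright in a free hole of the tube rack. Then lay each of the freshly filled bottles that stand on the worktop on its side in a groove of the cradle, one to a groove, bottom end down at the low stop and cap at the raised end. Leave the red-capped tube, the jar and the tape where they are.

Things in the scene. Friction and masses are not known exactly. Their poses are not given: they have to be found in the camera images.
- cradle: Slant cradle, fixed: base plate 150 (x) x 200 (y) x 6 mm, two white notched cross bars, white foot stop. Origin: centre of its underside; z up; x points, level, from the low (stop) end to the raised end. Three parallel 90 degree V grooves 65 mm apart (y = -65, 0, 65 mm), each rising 20 degrees towards +x. A bottle (r 20) seated at the stop has its bottom's centre at x = -70, z = 43 mm; a tube (r 9) at x = -64, z = 28 mm.
- groove_1 (a point): Foot point of the V's bottom line of the cradle's groove at y = -65 mm: x = -60, z = 16 mm in the cradle's frame, 2 mm from the foot stop's face; the stop reaches 27 mm above the line. Along the slope from here the groove's two notched bars lie at 14-22 and 66-74 mm, their flanks reaching 24 mm either side; elsewhere it is open down to the base plate.
- groove_2 (a point): Foot point of the V's bottom line of the cradle's groove at y = 0 mm: x = -60, z = 16 mm in the cradle's frame, 2 mm from the foot stop's face; the stop reaches 27 mm above the line. Along the slope from here the groove's two notched bars lie at 14-22 and 66-74 mm, their flanks reaching 24 mm either side; elsewhere it is open down to the base plate.
- groove_3 (a point): Foot point of the V's bottom line of the cradle's groove at y = 65 mm: x = -60, z = 16 mm in the cradle's frame, 2 mm from the foot stop's face; the stop reaches 27 mm above the line. Along the slope from here the groove's two notched bars lie at 14-22 and 66-74 mm, their flanks reaching 24 mm either side; elsewhere it is open down to the base plate.
- rack: Tube rack, fixed, 68 (x) x 188 (y) x 88 mm. Origin: centre of its underside, z up. Floor plate's top at z = 4 mm, hole plates at z = 39-41 and 79-81 mm, end plates at y = +-93 mm. Twelve square holes, 22 mm wide, at x = -15 and 15, y = -75, -45, -15, 15, 45 and 75 mm. All are free but x = 15, y = 75, where the red-capped tube stands.
- tube_a: Set tube: slim test tube with pale cap, 139 mm long over all, 18 mm diameter (solid for 122 mm from the bottom, the cap on top 20 mm wide), 22 g; at the start it lies in a groove of the cradle, cap at the raised end, bottom at the stop. Origin: centre of its bottom; z along its length to the cap. Two or three are there.
- tube_b: Set tube: slim test tube with pale cap, 139 mm long over all, 18 mm diameter (solid for 122 mm from the bottom, the cap on top 20 mm wide), 22 g; at the start it lies in a groove of the cradle, cap at the raised end, bottom at the stop. Origin: centre of its bottom; z along its length to the cap. Two or three are there.
- tube_c: Set tube: slim test tube with pale cap, 139 mm long over all, 18 mm diameter (solid for 122 mm from the bottom, the cap on top 20 mm wide), 22 g; at the start it lies in a groove of the cradle, cap at the raised end, bottom at the stop. Origin: centre of its bottom; z along its length to the cap. Two or three are there.
- bottle_a: Freshly filled bottle: amber, 120 mm tall, body 40 mm diameter up to 80 mm, thick heavy foot, narrower neck, black cap 36 mm diameter from 92 to 120 mm; about 0.13 kg; at the start it stands on the worktop. Origin: centre of its underside; z along its length to the cap. Two or three are there.
- bottle_b: Freshly filled bottle: amber, 120 mm tall, body 40 mm diameter up to 80 mm, thick heavy foot, narrower neck, black cap 36 mm diameter from 92 to 120 mm; about 0.13 kg; at the start it stands on the worktop. Origin: centre of its underside; z along its length to the cap. Two or three are there.
- bottle_c: Freshly filled bottle: amber, 120 mm tall, body 40 mm diameter up to 80 mm, thick heavy foot, narrower neck, black cap 36 mm diameter from 92 to 120 mm; about 0.13 kg; at the start it stands on the worktop. Origin: centre of its underside; z along its length to the cap. Two or three are there.
- red_tube: Bystander: red-capped test tube, 127 mm long, 18 mm diameter, standing in the rack. Origin: centre of its bottom.
- jar: Bystander: jar, 62 mm diameter, 80 mm high, behind the work. Origin: centre of its underside.
- tape: Bystander: roll of tape lying flat, 104 mm diameter, 25 mm high, behind the work. Origin: centre of its underside.
Things that resemble listed ones, but are neither listed nor needed, are in the scene too. Leave any yellow look-alike of the tube_b alone.

How it is judged (in metres and radians):
On the way, in this order (a step that is already met when the one before it is completed fails the run):
1. every set tube stands upright in a hole of the rack, let go (angle between each of tube_a, tube_b, tube_c's own z axis and vertical below 0.15 rad and z of tube_a in the frame of rack between -0.002 and 0.015 m and x of tube_a in the frame of rack between -0.032 and 0.032 m and y of tube_a in the frame of rack between -0.092 and 0.092 m and z of tube_b in the frame of rack between -0.002 and 0.015 m and x of tube_b in the frame of rack between -0.032 and 0.032 m and y of tube_b in the frame of rack between -0.092 and 0.092 m and z of tube_c in the frame of rack between -0.002 and 0.015 m and x of tube_c in the frame of rack between -0.032 and 0.032 m and y of tube_c in the frame of rack between -0.092 and 0.092 m and contact force between each of tube_a, tube_b, tube_c and the fingers below 0.05 N), for 0.2 s.
2. every bottle lies in a groove of the cradle, cap at the raised end (angle between bottle_a's own z axis and vertical between 1.1 and 1.34 rad and angle between the z axis of each of bottle_a, bottle_b, bottle_c and the x axis of cradle, either way round below 0.46 rad and x of bottle_a in the frame of cradle between -0.082 and -0.045 m and z of bottle_a in the frame of cradle between 0.034 and 0.056 m and (y of bottle_a in the frame of cradle between -0.077 and -0.053 m or y of bottle_a in the frame of cradle between -0.012 and 0.012 m or y of bottle_a in the frame of cradle between 0.053 and 0.077 m) and angle between bottle_b's own z axis and vertical between 1.1 and 1.34 rad and x of bottle_b in the frame of cradle between -0.082 and -0.045 m and z of bottle_b in the frame of cradle between 0.034 and 0.056 m and (y of bottle_b in the frame of cradle between -0.077 and -0.053 m or y of bottle_b in the frame of cradle between -0.012 and 0.012 m or y of bottle_b in the frame of cradle between 0.053 and 0.077 m) and angle between bottle_c's own z axis and vertical between 1.1 and 1.34 rad and x of bottle_c in the frame of cradle between -0.082 and -0.045 m and z of bottle_c in the frame of cradle between 0.034 and 0.056 m and (y of bottle_c in the frame of cradle between -0.077 and -0.053 m or y of bottle_c in the frame of cradle between -0.012 and 0.012 m or y of bottle_c in the frame of cradle between 0.053 and 0.077 m)), for 0.2 s.
At the end, for the whole second after the job is handed in: Every tube present stands in a rack hole (within 0.15 rad of upright, down on the floor); every bottle present lies in a groove: 12 mm sideways, 0.12 rad of its slope, bottom within 25 mm of the stop, cap at the raised end; all at rest and let go (all of step 1 and all of step 2 and linear speed of each of tube_a, tube_b, tube_c, bottle_a, bottle_b, bottle_c below 0.02 m/s and contact force between each of bottle_a, bottle_b, bottle_c and the fingers below 0.05 N); the robot touches nothing.
It fails at once if the red-capped tube is moved more than 30 mm (distance of red_tube from where it was at the start of the episode above 0.03 m).
It fails at once if the jar is moved more than 30 mm (distance of jar from where it was at the start of the episode above 0.03 m).
It fails at once if the tape is moved more than 30 mm (distance of tape from where it was at the start of the episode above 0.03 m).
Of tube_a, tube_b, tube_c only 2 to 3 are there at a start; the rules pass over those that are not, and their reading is None.
Of bottle_a, bottle_b, bottle_c only 2 to 3 are there at a start; the rules pass over those that are not, and their reading is None.
At some moment in a run one of bottle_a, bottle_b, bottle_c may be knocked a few centimetres aside while the robot is not near it.
It also fails if it takes over 210 s, if anything falls off the work surface, if the arm or the gripper's body presses on something with over 40 N, if the wrist force passes 120 N, or if a joint passes its speed limit or range.

## Robot

A 6-joint arm with a two-finger parallel gripper is mounted at the origin on a cart in front of the work surface, level with it; the furniture and walls round the work are solid. World frame = base frame: x ahead of the robot, y to its left, z up, the work surface at z = 0. Lengths are in mm, angles in rad, forces in N, time in s.
With the tool pointing down it reaches from about 275 to 1000 mm from the base axis. Payload 8.4 kg.
Tool frame: the origin (TCP) lies at the very end of the fingers, on their centre line; the grasp point (between the pads) lies 19 mm behind it; x points along the fingers, y is the direction in which the jaws open and shut, and the axes are right-handed (so a half turn about x gives the same grasp; the last joint's range is limited). The gripper opens to 85 mm and grips with 20 to 120 N. Pads are 22 mm wide; open, the fingers measure 114 mm over their backs; the gripper's body (76 mm by 85 mm) begins 54 mm behind the grasp point. The pads swing forward as they close: fully open they stand 13 mm farther back than shut.
Start: joints at [1.201, 0.353, 1.633, -0, 1.155, -0.002], TCP at [224.726, 583.203, 202.881] pointing down, gripper open.
Joint ranges: [-2.63, 2.63], [-0.92, 2.1], [0.06, 2.66], [-1.3, 4.44], [0, 2.69], [-3.02, 3.02]. Speed limits (rad/s): [2.22, 2.22, 2.79, 3.14, 3.14, 3.14].

## Interface

Orientations are given as [roll, pitch, yaw] about the fixed x, y, z axes, in that order (R = Rz(yaw) Ry(pitch) Rx(roll)).
In Python, from rig import r, grab_frame, camera_params, sign_off gives the robot as it stands.
- The arm moves only by the tool drive_tool, never from a script. Its argument "rows" is one flat list of numbers, 7 for each row, row after row: the shift along the tool's x, y, z in mm, then the turn, a rotation vector about the tool's x, y, z in degrees, then the opening in per cent of the stroke, from 0 (shut) to 100 (fully open). In form: [x, y, z, rx, ry, rz, fingers, x, y, z, rx, ry, rz, fingers, ...]. A call has 1 to 10 rows; each row is the pose to reach, as a shift and turn from the pose measured when the call began, along the tool's axes at that moment; what a row does not reach only later rows make up. A row lasts 1/8 s, in which the tool goes at most 62.5 mm and 10.7 degrees, less where a joint would pass 70% of its speed; a pose out of reach is approached as far as the arm can. A call with a gripper value outside its range is refused whole. The fingers move at their own pace and stop on an object; "newtons" is the grip in N (left out, the last holds). Time passes only in rows, so rows that repeat a pose let the fingers close. It gives the time, the measured TCP pose, the force and the opening at its end, in the units of the state.
- r.sense(): the state, without advancing time (a new reading comes with each control period).
- grab_frame(name): name is "side" or "top" or "wrist"; returns the picture (480x640x3 uint8, red, green, blue); there is no depth.
- camera_params(name): a dict with "vertical_fov" (degrees; the focal length in pixels is half the picture's height over the tangent of half this angle, whatever the lens; pixels are square), "cx", "cy" (the principal point, pixels), "k1" (the pictures are not rectified: a ray, as slopes to the right and down, at radius r is drawn at 1 + k1 r^2 times it, then the intrinsics apply), "pose" (4x4, takes a point from camera to world coordinates); the wrist camera has in their place "tool_from_camera" (4x4, takes a point from camera to tool coordinates, whose origin is the TCP and whose axes are the tool frame's). Camera axes: x right, y down, z forward; pixel columns grow to the right and rows downward; lengths in mm; the calibration is good to about 2 mm. A picture is of the moment at which its call begins: read the wrist's pose just before it. camera_params takes no time and is no camera call.
- sign_off(): hands the job in, once; it reports no verdict.
The state is a dict: "clock": time; "qpos": joint angles; "qvel": joint speeds; "joint_efforts": joint torques, N m; "eef_pos": TCP position; "tcp_rot": TCP orientation; "contact_force": force on the tool from outside, world axes, zero at the start; "wrist_torque": the same for the moment, N m; "opening": opening from 0.0 (shut) to 1.0 (fully open).
Only numpy, scipy, OpenCV 4.12 (cv2) and the standard library are available. Lean on these libraries where they do the work, as an engineer would, in place of code of your own. Each camera call takes 0.05 s, during which the arm holds its last target.

## Working session

There is one attempt and no reset: what is moved stays moved. The work goes in short steps, Python scripts to look and compute and a tool call to move; the robot and the scene stay as the last step left them, time stands still between calls to the robot, and variables do not carry over. Pictures are saved under pics/ and viewed, and the job is handed in when it is done.

Besides the shell and the picture viewer there is one more tool, called after ">>>" in YAML: its name, and indented under it one key for each argument. drive_tool: Moves the arm, as the interface text tells. Its arguments: {"type":"object","properties":{"rows":{"type":"array","items":{"type":"number"}},"newtons":{"type":"number"}},"required":["rows"]}

```bash
ls; mkdir -p pics
python3 - <<'E'
from rig import r, grab_frame, camera_params
import cv2,json
print(r.sense())
for n in ["side","top","wrist"]:
    print(n,camera_params(n))
    cv2.imwrite(f"pics/a_{n}.png",grab_frame(n)[:,:,::-1])
E
```

```text
pics
{'clock': 0.0, 'qpos': array([ 1.20057614e+00,  3.53661566e-01,  1.63411426e+00,  2.20904584e-05,
        1.15520773e+00, -2.39678736e-03]), 'qvel': array([-0.00103791, -0.000447  ,  0.00161775,  0.0001842 , -0.00122169,
        0.00074078]), 'joint_efforts': array([-1.21854133e-03, -6.05228233e+01, -3.42068875e+01,  8.03484068e-05,
        9.13031196e-03,  2.30349968e-06]), 'eef_pos': array([224.54836155, 582.72561473, 202.16183502]), 'tcp_rot': array([-1.5877134 ,  1.56940528, -1.95554573]), 'contact_force': array([-0.78001718, -0.56110611, -0.5582784 ]), 'wrist_torque': array([0.03801564, 0.04911011, 0.02833156]), 'opening': 0.9994899191004201}
side {'vertical_fov': 43.429084709610414, 'cx': 320.62446739378015, 'cy': 231.98464135694576, 'k1': -0.06897286106922587, 'pose': array([[ 8.47704308e-01, -2.16653565e-01,  4.84209292e-01,
        -2.74459305e+02],
       [-5.30052600e-01, -3.09784775e-01,  7.89352668e-01,
        -1.27927751e+03],
       [-2.10154027e-02, -9.25794052e-01, -3.77443674e-01,
         6.84745634e+02],
       [ 0.00000000e+00,  0.00000000e+00,  0.00000000e
[... 286 characters left out ...]
,  1.07593037e-02,
        -1.14258279e+01],
       [ 4.67465255e-03, -2.16026368e-01, -9.76376339e-01,
         1.01869007e+03],
       [ 0.00000000e+00,  0.00000000e+00,  0.00000000e+00,
         1.00000000e+00]])}
wrist {'vertical_fov': 69.43097903923352, 'cx': 322.6142416041041, 'cy': 241.97319323489697, 'k1': -0.056810230851755086, 'tool_from_camera': array([[ 8.03385453e-04, -2.72518563e-01,  9.62150190e-01,
        -1.72042154e+02],
       [ 9.99999447e-01,  8.72568872e-04, -5.87843561e-04,
         3.11320277e-01],
       [-6.79344023e-04,  9.62150129e-01,  2.72519113e-01,
        -7.04338092e+01],
       [ 0.00000000e+00,  0.00000000e+00,  0.00000000e+00,
         1.00000000e+00]])}
```

View pics/a_top.png

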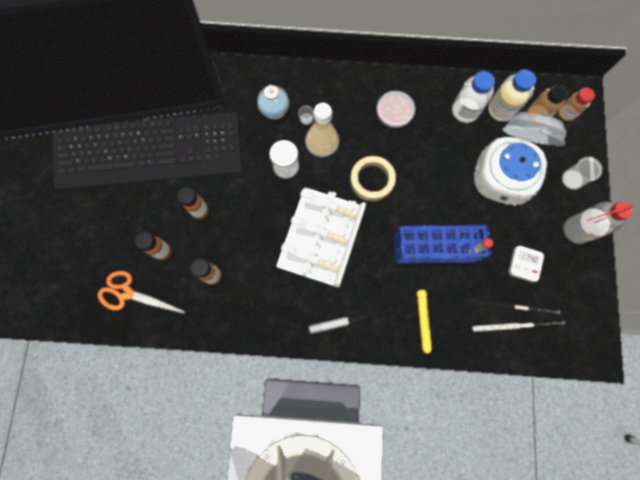

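View pics/a_side.png

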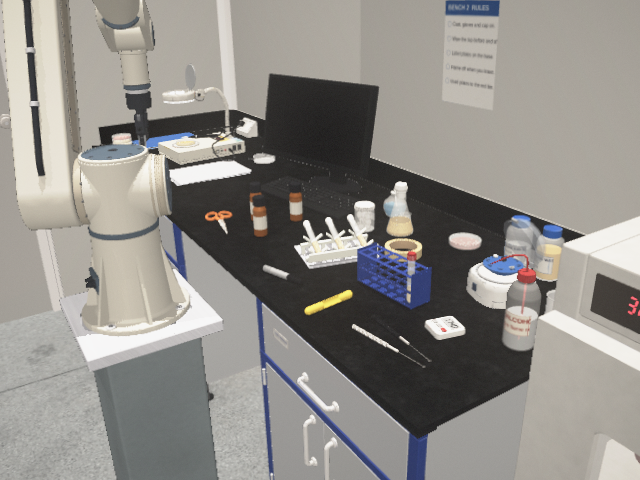

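View pics/a_wrist.png

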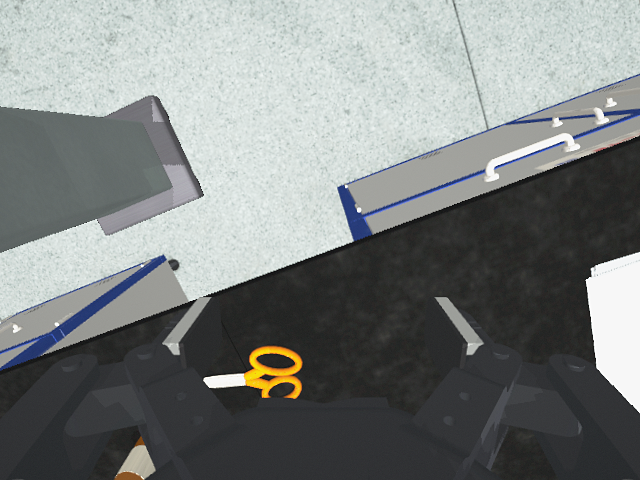

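```bash
cat > h.py <<'E'
import numpy as np, cv2
from rig import r, grab_frame, camera_params
from scipy.spatial.transform import Rotation as R
CP={}
def cam(n):
    if n not in CP: CP[n]=camera_params(n)
    return CP[n]
def tool():
    s=r.sense(); T=np.eye(4); T[:3,:3]=R.from_euler('xyz',s['tcp_rot']).as_matrix(); T[:3,3]=s['eef_pos']; return T
def pose(n,T=None):
    c=cam(n)
    return c['pose'] if 'pose' in c else (tool() if T is None else T)@c['tool_from_camera']
def f(n): return 240/np.tan(np.radians(cam(n)['vertical_fov'])/2)
def proj(n,P,T=None):
    c=cam(n); M=np.linalg.inv(pose(n,T)); p=M[:3,:3]@np.asarray(P,float)+M[:3,3]
    x,y=p[:2]/p[2]; k=1+c['k1']*(x*x+y*y); return np.array([c['cx']+f(n)*k*x,c['cy']+f(n)*k*y])
def ray(n,u,v,T=None):
    c=cam(n); xd=(u-c['cx'])/f(n); yd=(v-c['cy'])/f(n); x,y=xd,yd
    for _ in range(20):
        k=1+c['k1']*(x*x+y*y); x,y=xd/k,yd/k
    M=pose(n,T); d=M[:3,:3]@np.array([x,y,1.]); return M[:3,3],d/np.linalg.norm(d)
def onz(n,u,v,z,T=None):
    o,d=ray(n,u,v,T); return o+d*(z-o[2])/d[2]
def tri(rays):
    A=np.zeros((3,3));b=np.zeros(3)
    for o,d in rays:
        P=np.eye(3)-np.outer(d,d);A+=P;b+=P@o
    X=np.linalg.solve(A,b); return X,[np.linalg.norm((np.eye(3)-np.outer(d,d))@(X-o)) for o,d in rays]
def grab(n,name,crop=None,s=1):
    im=grab_frame(n)[:,:,::-1].copy(); cv2.imwrite(f'pics/{name}_raw.png',im)
    if crop: x0,y0,x1,y1=crop; im=im[y0:y1,x0:x1]
    if s!=1: im=cv2.resize(im,None,fx=s,fy=s,interpolation=cv2.INTER_CUBIC)
    cv2.imwrite(f'pics/{name}.png',im); return im
E
python3 - <<'E'
from h import *
print(proj('side',r.sense()['eef_pos']),proj('top',r.sense()['eef_pos']))
for n,c in [('top',(260,170,420,290)),('top',(370,210,510,270)),('side',(280,200,440,320)),('top',(120,170,240,300))]:
    im=cv2.imread(f'pics/a_{n}.png');x0,y0,x1,y1=c
    cv2.imwrite(f'pics/crop_{x0}_{n}.png',cv2.resize(im[y0:y1,x0:x1],None,fx=5,fy=5,interpolation=cv2.INTER_CUBIC))
E
```

```text
[145.59331316 156.65775956] [-28.34928103 371.86050577]
```

View pics/crop_260_top.png

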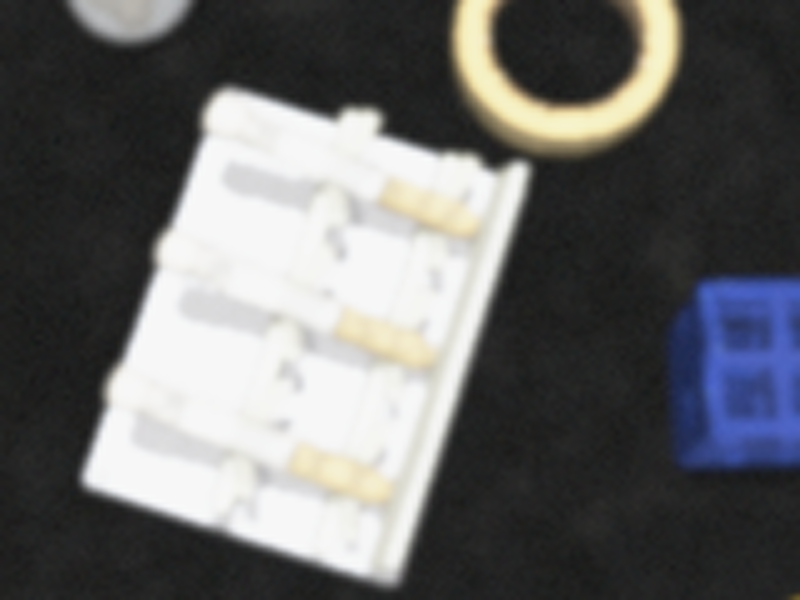

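View pics/crop_370_top.png

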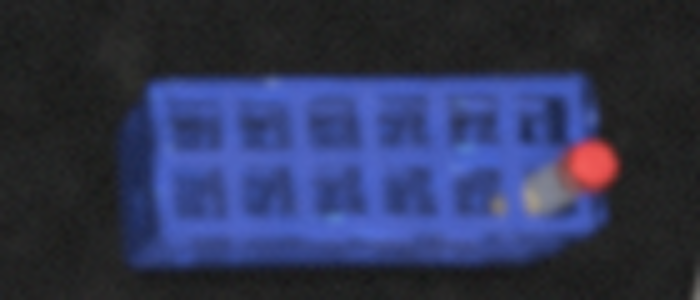

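View pics/crop_280_side.png

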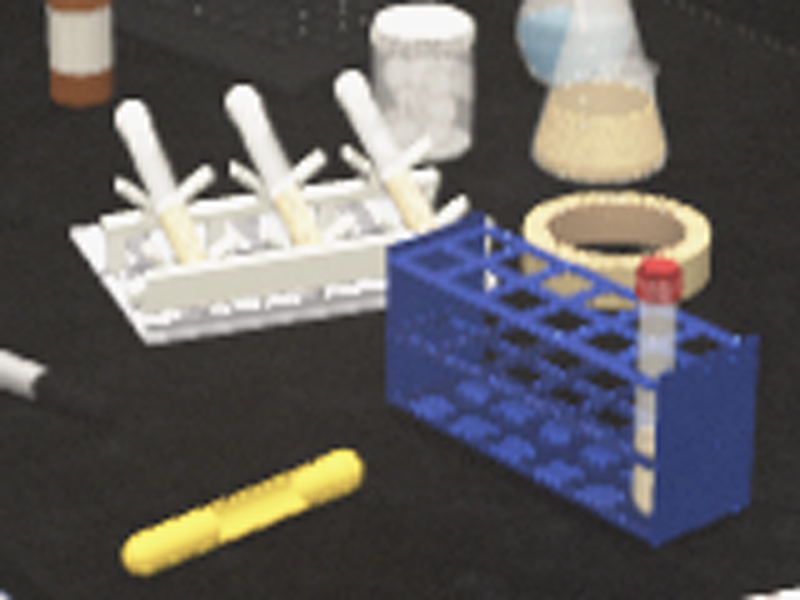

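View pics/crop_120_top.png

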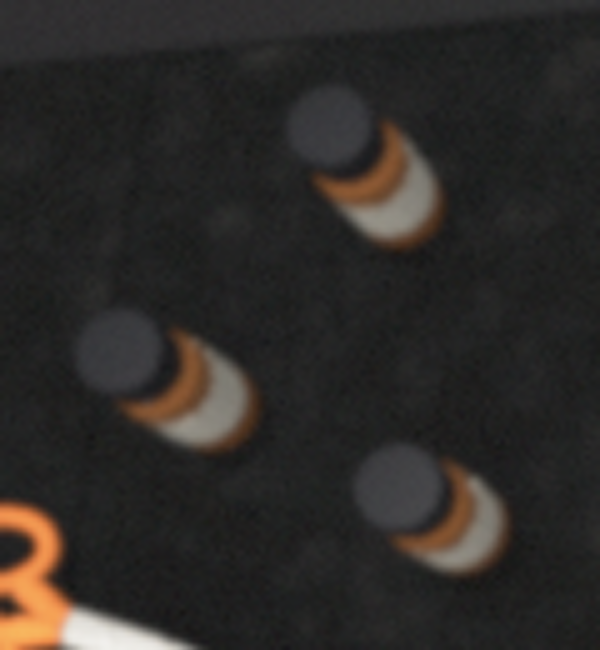

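Run:
```python
from h import *
np.set_printoptions(precision=1,suppress=True)
print(tool())
B=onz('top',277,267,6);print('corner +75,+100',B, 'side',onz('side',294,245.6,6),'near',onz('side',309.6,268.6,6))
# caps of bottles top crops /5+(120,170), cap top z=120
for u,v in [(331,125),(120,350),(400,487)]:
    print('bottle',onz('top',120+u/5,170+v/5,120))
# tubes: side: cap ends, top: cap ends & liquid ends
C=lambda u,v:(260+u/5,170+v/5); D=lambda u,v:(280+u/5,200+v/5)
for t,s in [((218,110),(352,82)),((170,247),(240,97)),((120,385),(131,112))]:
    print('cap',tri([ray('top',*C(*t)),ray('side',*D(*s))]))
for t in [(475,225),(432,360),(388,492)]: print('bot z28',onz('top',*C(*t),28))
E_=lambda u,v:(370+u/5,210+v/5)
for t in [(155,85),(585,78),(600,225),(155,238)]: print('rack corner z88',onz('top',*E_(*t),88))
print('hole grid z81')
for t in [(195,127),(543,122),(200,193),(405,193)]: print(onz('top',*E_(*t),81))
print('side rack top',[onz('side',*D(*t),88) for t in [(388,258),(480,215),(655,378),(758,340)]])
print('red',tri([ray('top',*E_(592,165)),ray('side',*D(659,265))]))
```

```text
[[ -0.    0.4   0.9 224.6]
 [ -0.    0.9  -0.4 582.8]
 [ -1.   -0.    0.  202.3]
 [  0.    0.    0.    1. ]]
corner +75,+100 [476.4  93.8   6. ] side [480.2  96.8   6. ] near [439.1 -57.2   6. ]
bottle [597.2 286.  120. ]
bottle [494.6 358.9 120. ]
bottle [446.2 237.5 120. ]
cap (array([636.9,  43. ,  76.8]), [np.float64(0.30936690384970655), np.float64(0.3093669038495735)])
cap (array([572.2,  59.2,  77.1]), [np.float64(0.24675809676498137), np.float64(0.2467580967651332)])
cap (array([509.8,  75.3,  76.7]), [np.float64(0.2434489628719411), np.float64(0.2434489628719746)])
bot z28 [606.4 -76.3  28. ]
bot z28 [541.4 -60.3  28. ]
bot z28 [479.5 -44.1  28. ]
rack corner z88 [ 569.1 -172.4   88. ]
rack corner z88 [ 585.4 -356.4   88. ]
rack corner z88 [ 521.4 -362.1   88. ]
rack corner z88 [ 502.2 -174.5   88. ]
hole grid z81
[ 553.5 -191.4   81. ]
[ 566.5 -340.8   81. ]
[ 524.6 -194.4   81. ]
[ 530.9 -281.8   81. ]
side rack top [array([ 497.9, -189.4,   88. ]), array([ 566. , -172.6,   88. ]), array([ 519.7, -363.3,   88. ]), array([ 583.1, -359.9,   88. ])]
red (array([ 536.7, -343.1,  131. ]), [np.float64(0.21147297147387772), np.float64(0.21147297147397232)])
```

```bash
cat >> h.py <<'E'
CY=np.radians(75.6); CO=np.array([555.6,-5.3,0.])
RY=np.radians(180+5.2); RO=np.array([545.,-267.,0.])
def rotz(a): return R.from_euler('z',a).as_matrix()
def cr(x,y,z): return CO+rotz(CY)@np.array([x,y,z],float)
def rk(x,y,z): return RO+rotz(RY)@np.array([x,y,z],float)
def frame(hd,el):
    """tool x points at heading hd (rad) with elevation el (deg); -z is up/h side"""
    e=np.radians(el); h=np.array([np.cos(hd),np.sin(hd),0]); u=np.array([0,0,1.])
    x=np.cos(e)*h+np.sin(e)*u; z=-(-np.sin(e)*h+np.cos(e)*u); y=np.cross(z,x)
    return np.column_stack([x,y,z])
def target(P,hd,el,back=19):
    """grasp point at P"""
    T=np.eye(4); T[:3,:3]=frame(hd,el); T[:3,3]=np.asarray(P)+back*T[:3,0]; return T
def go(T,show=True):
    A=tool(); D=np.linalg.inv(A)@T; rv=np.degrees(R.from_matrix(D[:3,:3]).as_rotvec()); t=D[:3,3]
    n=max(np.linalg.norm(t)/62.5,np.linalg.norm(rv)/10.7)
    print('row',np.round(t,1),np.round(rv,1),'n>=%.1f'%n, 'to',np.round(T[:3,3],0)); return t,rv
def st():
    s=r.sense(); print('t %.2f'%s['clock'],'q',np.round(s['qpos'],3),'tcp',np.round(s['eef_pos'],1),'F',np.round(s['contact_force'],1),'op %.3f'%s['opening'])
    open('log.txt','a').write(repr([list(s['qpos']),list(s['eef_pos']),list(s['tcp_rot'])])+'\n')
E
python3 - <<'E'
from h import *
st()
s=106;P=cr(-64+s*np.cos(.349),0,28+s*np.sin(.349)); print(P)
go(target(P+[0,0,190],CY,-90))
E
```

```text
t 0.15 q [ 1.201  0.353  1.634 -0.     1.155 -0.002] tcp [224.6 582.8 202.3] F [ 0.6  0.3 -1.2] op 1.002
[564.45579837  29.19105743  64.24757593]
row [ -32.5 -394.4  516.2] [83.3  0.   0. ] n>=10.4 to [564.  29. 235.]
```

>>> drive_tool:
  rows: [-32,-394,516,83,0,0,50,-32,-394,516,83,0,0,50,-32,-394,516,83,0,0,50,-32,-394,516,83,0,0,50,-32,-394,516,83,0,0,50,-32,-394,516,83,0,0,50,-32,-394,516,83,0,0,50,-32,-394,516,83,0,0,50,-32,-394,516,83,0,0,50,-32,-394,516,83,0,0,50]
  newtons: 30

```text
clock: 1.4
eef_pos: [552.0, 49.2, 233.6]
tcp_rot: [-0.048, 1.57, -1.865]
contact_force: [0.3, 0.3, -0.1]
opening: 0.5
```

Run:
```python
from h import *
st()
s=106;P=cr(-64+s*np.cos(.349),0,28+s*np.sin(.349))
go(target(P+[0,0,190],CY,-90))
```

```text
t 1.40 q [ 8.700e-02  2.140e-01  1.752e+00 -1.000e-03  1.176e+00  3.330e-01] tcp [552.   49.2 233.6] F [ 0.3  0.3 -0.1] op 0.500
row [-1.6 17.  16.4] [0.3 0.  0. ] n>=0.4 to [564.  29. 235.]
```

>>> drive_tool:
  rows: [0,18,16,0,0,0,50,0,18,16,0,0,0,50,0,18,16,0,0,0,50]

```text
clock: 1.78
eef_pos: [564.9, 29.8, 233.3]
tcp_rot: [-0.931, 1.569, -2.747]
contact_force: [0.0, 0.2, 0.6]
opening: 0.499
```

Run:
```python
from h import *
st()
s=106;P=cr(-64+s*np.cos(.349),0,28+s*np.sin(.349))
go(target(P+[0,0,190],CY,-90))
im=grab('wrist','w1');T=tool()
for y in (-65,0,65):
    for ss in (0,106,139):
        p=proj('wrist',cr(-64+ss*np.cos(.349),y,28+ss*np.sin(.349)),T).astype(int); cv2.circle(im,tuple(map(int,p)),3,(0,0,255),-1)
for x in(-75,75):
    for y in(-100,100):
        p=proj('wrist',cr(x,y,6),T).astype(int); cv2.circle(im,tuple(map(int,p)),3,(0,255,0),-1)
cv2.imwrite('pics/w1m.png',im)
```

```text
t 1.77 q [ 0.05   0.233  1.728 -0.     1.181  0.297] tcp [564.9  29.8 233.3] F [0.  0.2 0.6] op 0.499
row [-2.  -0.3  0.7] [0.3 0.  0.1] n>=0.0 to [564.  29. 235.]
```

View pics/w1m.png

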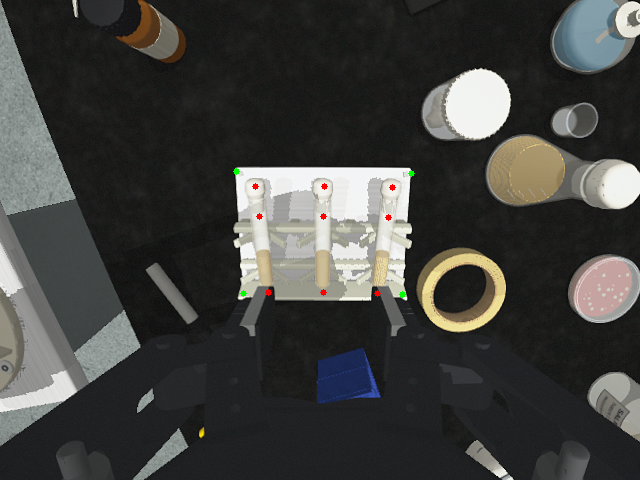

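Run:
```python
from h import *
D=[eval(l,{'np':np}|{'array':np.array}|{'float64':float}) if 'np.' not in l else eval(l) for l in open('log.txt')]
A=[];b=[]
for q,p,_ in D:
    q2,q3=q[1],q[1]+q[2]
    A.append([np.sin(q2),np.sin(q3),0]);b.append(np.hypot(p[0],p[1]))
    A.append([np.cos(q2),np.cos(q3),1]);b.append(p[2])
x,res,rk_,sv=np.linalg.lstsq(np.array(A),np.array(b),rcond=None)
print(x,res,sv)
for q,p,_ in D: print(q[0],np.arctan2(p[1],p[0]))
```

```text
[ 556.37774071  472.49846789 -128.17958423] [0.11019355] [2.50423317 1.65034968 0.07184835]
1.2006039927402132 1.2030033942005236
0.08670351471482163 0.08887486707124465
0.05039382830222313 0.05274376342500139
```

Run:
```python
from h import *
s=106;P=cr(-64+s*np.cos(.349),65,28+s*np.sin(.349))
go(target(P+[0,0,40],CY,-90));go(target(P,CY,-90))
```

```text
row [148.2 -65.    0.5] [0.4 0.  0. ] n>=2.6 to [501.  45.  85.]
row [188.2 -65.    0.5] [0.4 0.  0. ] n>=3.2 to [501.  45.  45.]
```

>>> drive_tool:
  rows: [100,-65,0,0,0,0,50,100,-65,0,0,0,0,50,148,-65,0,0,0,0,50,170,-65,0,0,0,0,50,188,-65,0,0,0,0,50,188,-65,0,0,0,0,50,188,-65,0,0,0,0,0,188,-65,0,0,0,0,0,188,-65,0,0,0,0,0,188,-65,0,0,0,0,0]

```text
clock: 3.08
eef_pos: [501.8, 45.8, 45.8]
tcp_rot: [-0.423, 1.57, -2.239]
contact_force: [-0.1, 0.5, 0.9]
opening: 0.001
```

Run:
```python
from h import *
st()
im=grab('wrist','w2')
```

```text
t 3.08 q [ 8.800e-02  3.840e-01  2.015e+00 -1.000e-03  7.430e-01  3.340e-01] tcp [501.8  45.8  45.8] F [-0.1  0.5  0.9] op 0.001
```

View pics/w2.png

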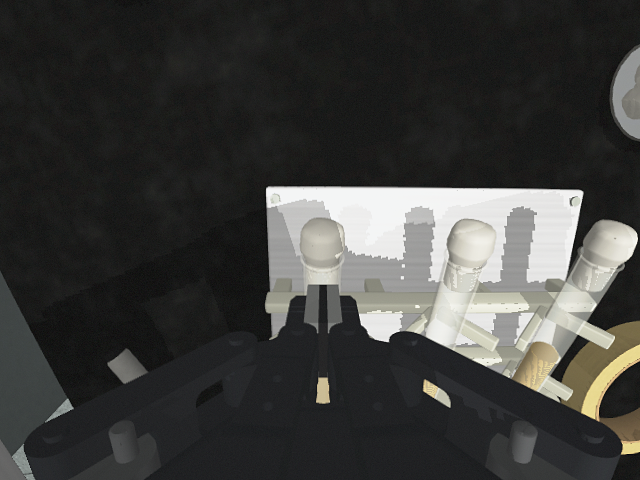

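Run:
```python
from h import *
T=tool();im=cv2.imread('pics/w2_raw.png')
for y in (-65,0,65):
    for ss in (60,106,139):
        p=proj('wrist',cr(-64+ss*np.cos(.349),y,28+ss*np.sin(.349)),T); print(y,ss,p.round()); cv2.circle(im,tuple(int(v) for v in p),4,(0,0,255),-1)
print('tcp',proj('wrist',T[:3,3],T), 'grasp',proj('wrist',T[:3,3]-19*T[:3,0],T))
cv2.circle(im,tuple(int(v) for v in proj('wrist',T[:3,3],T)),4,(0,255,0),-1)
cv2.imwrite('pics/w2m.png',im[180:430,200:]); 
s=grab('side','s2',(260,180,440,300),4)
```

```text
-65 60 [549. 352.]
-65 106 [585. 295.]
-65 139 [617. 241.]
0 60 [439. 353.]
0 106 [458. 295.]
0 139 [476. 240.]
65 60 [324. 353.]
65 106 [325. 295.]
65 139 [326. 239.]
tcp [324.95393257 279.32685936] grasp [325.19414083 294.22157271]
```

View pics/w2m.png

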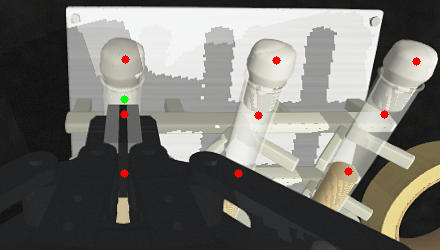

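View pics/s2.png

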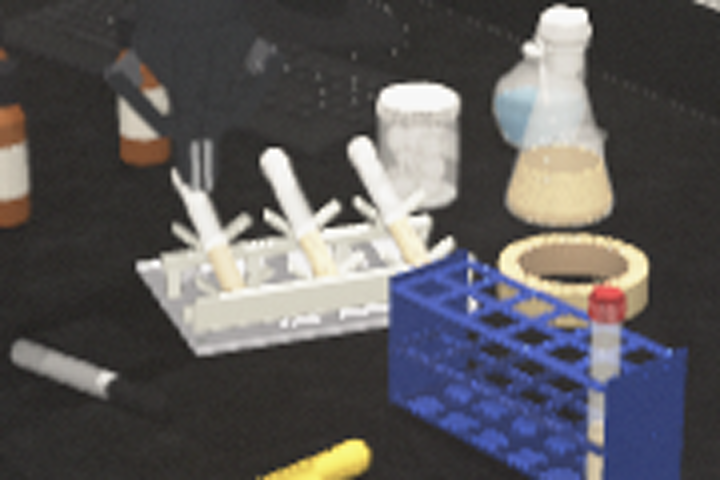

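Run:
```python
from h import *
T=tool();st()
q=lambda P:((proj('side',P)-[260,180])*4).round()
print('tcp',q(T[:3,3]),'grasp',q(T[:3,3]-19*T[:3,0]),'20up',q(T[:3,3]-40*T[:3,0]))
for ss in (0,60,106,122,139): print(ss,q(cr(-64+ss*np.cos(.349),65,28+ss*np.sin(.349))))
```

```text
t 3.17 q [ 8.800e-02  3.850e-01  2.015e+00 -1.000e-03  7.430e-01  3.340e-01] tcp [501.7  45.8  45.7] F [ 0.  -0.4  0.3] op -0.000
tcp [198. 227.] grasp [197. 201.] 20up [196. 173.]
0 [242. 307.]
60 [216. 246.]
106 [197. 202.]
122 [190. 187.]
139 [184. 171.]
```

Run:
```python
from h import *
im=cv2.imread('pics/a_side.png')[60:190,80:220]; im=cv2.resize(im,None,fx=4,fy=4)
cv2.circle(im,(int((145.6-80)*4),int((156.7-60)*4)),3,(0,0,255),-1)
im2=cv2.imread('pics/s2_raw.png')[160:260,260:360]; im2=cv2.resize(im2,None,fx=5.2,fy=5.2,interpolation=cv2.INTER_CUBIC)
T=tool();p=(proj('side',T[:3,3])-[260,160])*5.2;cv2.circle(im2,(int(p[0]),int(p[1])),3,(0,0,255),-1)
h=520
cv2.imwrite('pics/c3.png',im);cv2.imwrite('pics/c4.png',im2)
```

```text
(no output)
```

View pics/c3.png

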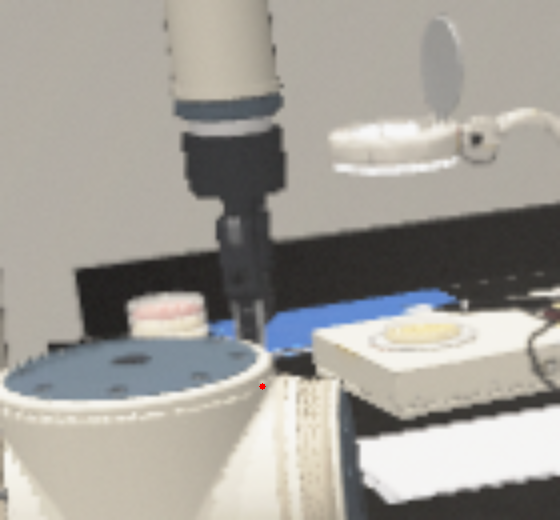

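View pics/c4.png

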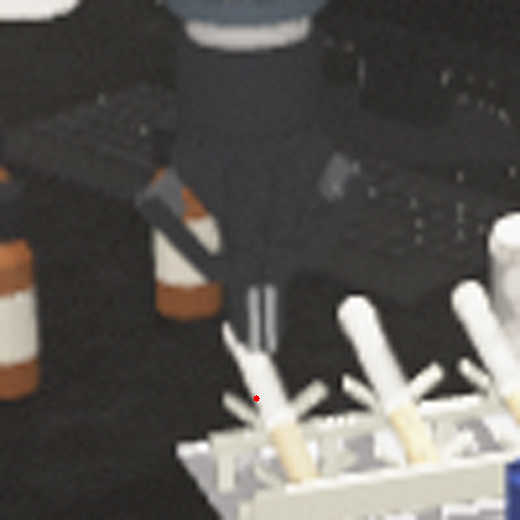

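>>> drive_tool:
  rows: [-60,0,0,0,0,0,0,-100,0,0,0,0,0,0,-100,0,0,0,0,0,0]

```text
clock: 3.55
eef_pos: [504.1, 46.0, 148.7]
tcp_rot: [1.818, 1.565, 0.002]
contact_force: [-0.7, 0.1, -0.7]
opening: -0.002
```

Run:
```python
from h import *
st();T=tool()
im=grab('side','s3',(260,130,380,250),5)
for d in (0,19,40):
    p=(proj('side',T[:3,3]-d*T[:3,0])-[260,130])*5;print(p);cv2.circle(im,(int(p[0]),int(p[1])),3,(0,0,255),-1)
cv2.imwrite('pics/s3.png',im)
```

```text
t 3.55 q [ 8.800e-02  2.300e-01  1.941e+00 -1.000e-03  9.650e-01  3.340e-01] tcp [504.1  46.  148.7] F [-0.7  0.1 -0.7] op -0.002
[245.25353784 356.19598322]
[244.09756197 322.82026073]
[242.80929119 285.59445471]
```

View pics/s3.png

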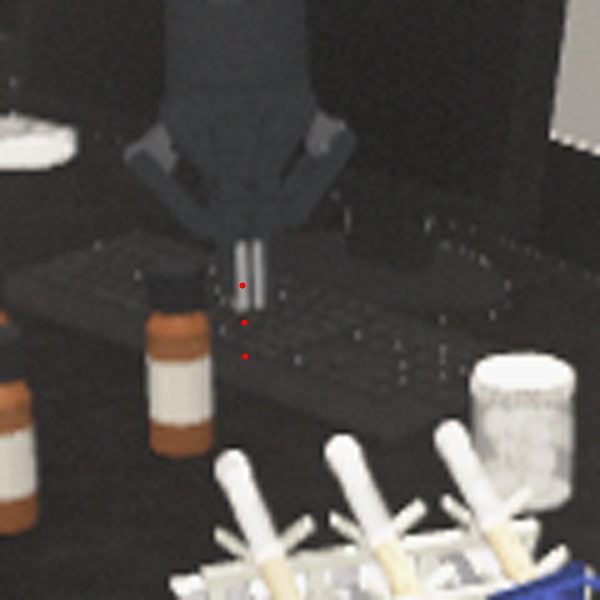

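Run:
```python
from h import *
T=tool();Ti=np.linalg.inv(T)
for u,v in [(240,309),(262,306),(251,308)]:
    o,d=ray('side',260+u/5,130+v/5); o2=Ti[:3,:3]@o+Ti[:3,3]; d2=Ti[:3,:3]@d
    for z in(11,0): print(z,o2+d2*(z-o2[2])/d2[2])
im=grab('wrist','w3'); cv2.imwrite('pics/w3c.png',cv2.resize(im[220:420,220:420],None,fx=3,fy=3))
print([proj('wrist',(T@np.array([x,0,0,1]))[:3],T) for x in (0,-19,-27)])
```

```text
11 [-32.92873258  -4.06614869  11.        ]
0 [-2.91214887e+01 -8.59228093e-01 -2.27373675e-13]
11 [-33.08294074   8.19280567  11.        ]
0 [-2.92768562e+01  1.14918906e+01  2.27373675e-13]
11 [-32.72655008   2.04842276  11.        ]
0 [-28.91778619   5.30131347   0.        ]
[array([324.95356291, 279.32667416]), array([325.19373126, 294.22134465]), array([325.31109762, 301.50848419])]
```

View pics/w3c.png

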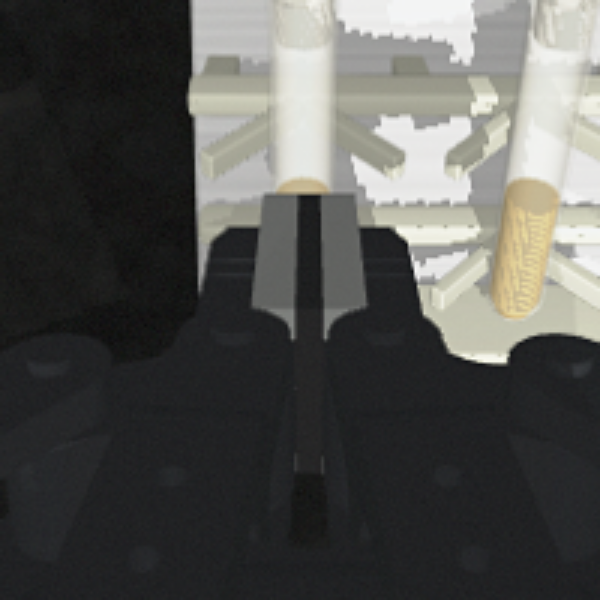

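```bash
sed -i 's/def target(P,hd,el,back=19)/def target(P,hd,el,back=49)/' h.py
python3 - <<'E'
from h import *
s=106;P=cr(-64+s*np.cos(.349),65,28+s*np.sin(.349))
go(target(P+[0,0,40],CY,-90));go(target(P,CY,-90))
E
```

```text
row [90.3 -0.   0.4] [0.3 0.  0. ] n>=1.4 to [501.  45.  55.]
row [130.3  -0.    0.4] [0.3 0.  0. ] n>=2.1 to [501.  45.  15.]
```

>>> drive_tool:
  rows: [0,0,0,0,0,0,50,30,0,0,0,0,0,50,60,0,0,0,0,0,50,90,0,0,0,0,0,50,130,0,0,0,0,0,50,130,0,0,0,0,0,50,130,0,0,0,0,0,0,130,0,0,0,0,0,0,130,0,0,0,0,0,0,130,0,0,0,0,0,0]

```text
clock: 4.9
eef_pos: [502.2, 45.8, 16.4]
tcp_rot: [1.545, 1.57, -0.272]
contact_force: [-0.9, 0.5, 3.7]
opening: 0.199
```

Run:
```python
from h import *
st()
```

```text
t 4.90 q [ 8.800e-02  4.350e-01  2.029e+00 -1.000e-03  6.770e-01  3.340e-01] tcp [502.2  45.8  16.4] F [-0.9  0.5  3.7] op 0.199
```

>>> drive_tool:
  rows: [-50,0,0,0,0,0,0,-110,0,0,0,0,0,0,-160,0,0,0,0,0,0,-160,0,0,0,10,0,0,-160,0,0,0,20,0,0,-160,0,0,0,30,0,0,-160,0,0,0,30,0,0]

```text
clock: 5.78
eef_pos: [501.4, 43.6, 175.5]
tcp_rot: [-3.14, 1.047, 1.321]
contact_force: [-0.6, 0.1, -0.0]
opening: 0.2
```

Run:
```python
from h import *
st();im=grab('side','s4',(200,100,400,250),4)
```

```text
t 5.78 q [-0.294  0.219  2.019  0.624  1.026 -0.407] tcp [501.4  43.6 175.5] F [-0.6  0.1 -0. ] op 0.200
```

View pics/s4.png

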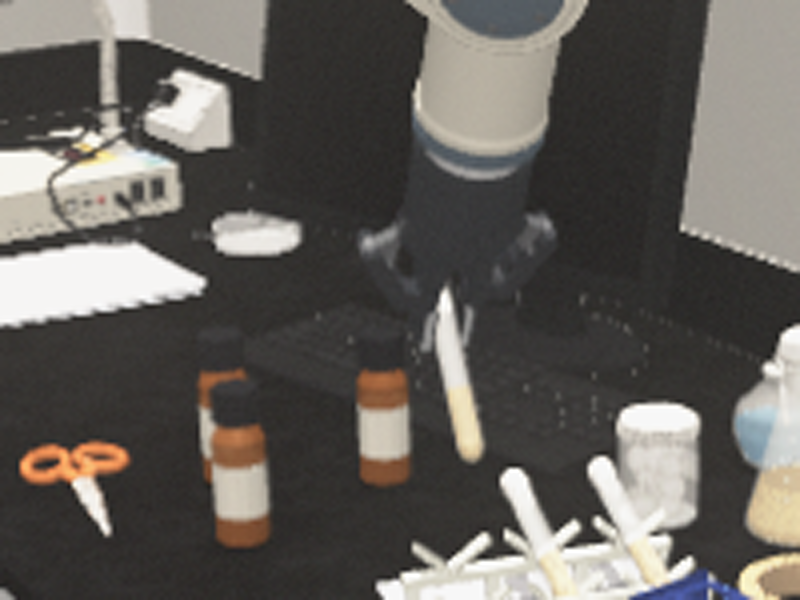

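```bash
cat > kin.py <<'E'
from h import *
from scipy.optimize import least_squares
D=[eval(l,{'np':np}) for l in open('log.txt')]
def fk(x,q):
    L1,L2,h,Lt=x
    rr=L1*np.sin(q[1])+L2*np.sin(q[1]+q[2]); z=h+L1*np.cos(q[1])+L2*np.cos(q[1]+q[2])
    return np.array([rr*np.cos(q[0]),rr*np.sin(q[0]),z])
def res(x):
    o=[]
    for q,p,e in D:
        Rm=R.from_euler('xyz',e).as_matrix(); o.append(np.array(p)-x[3]*Rm[:,0]-fk(x,q))
    return np.concatenate(o)
s=least_squares(res,[550,480,200,300]); print(s.x,np.abs(s.fun).max(),len(D))
E
python3 kin.py
```

```text
[477.9782853  485.96936804 332.98313972 375.80283822] 14.660807876570516 8
```

Run:
```python
from h import *
print(rk(15,-75,110),rk(15,-15,110),rk(-15,15,110))
go(target([500,20,215],CY,-20))
go(target(rk(15,-75,215),RY-np.pi,-20))
```

```text
[ 523.26429051 -193.66815881  110.        ] [ 528.70224532 -253.42122272  110.        ] [ 561.29775468 -280.57877728  110.        ]
row [ -8.4   4.5 -30.4] [ 0.  40.1  0.1] n>=3.7 to [511.  65. 198.]
row [-124.1  123.2  170.7] [46.2 34.9 55. ] n>=7.5 to [ 569. -189.  198.]
```

>>> drive_tool:
  rows: [-8,4,-30,0,10,0,0,-8,4,-30,0,20,0,0,-8,4,-30,0,30,0,0,-8,4,-30,0,40,0,0,-8,4,-30,0,40,0,0]

```text
clock: 6.45
eef_pos: [509.7, 65.4, 194.5]
tcp_rot: [-3.13, 0.352, 1.327]
contact_force: [-0.5, 0.4, -0.5]
opening: 0.197
```

Run:
```python
from h import *
st()
go(target(rk(15,-75,220),RY-np.pi,-20))
```

```text
t 6.45 q [-0.573  0.558  2.042  1.113  1.432 -1.044] tcp [509.7  65.4 194.5] F [-0.5  0.4 -0.5] op 0.197
row [-221.8  120.    70.8] [23.7  0.5 66.5] n>=6.6 to [ 569. -189.  203.]
```

>>> drive_tool:
  rows: [-222,120,71,24,0,66,0,-222,120,71,24,0,66,0,-222,120,71,24,0,66,0,-222,120,71,24,0,66,0,-222,120,71,24,0,66,0,-222,120,71,24,0,66,0,-222,120,71,24,0,66,0,-222,120,71,24,0,66,0,-222,120,71,24,0,66,0]

```text
clock: 7.58
eef_pos: [570.5, -188.7, 205.1]
tcp_rot: [3.14, 0.358, 0.102]
contact_force: [-0.3, -0.3, 0.3]
opening: 0.195
```

Run:
```python
from h import *
st();im=grab('side','s5',(300,100,460,300),3);grab('wrist','w5');grab('top','t5',(340,160,540,310),4)
go(target(rk(15,-75,220),RY-np.pi,-20))
```

```text
t 7.58 q [-0.789  0.381  2.428  2.116  1.02  -1.27 ] tcp [ 570.5 -188.7  205.1] F [-0.3 -0.3  0.3] op 0.195
row [-0.4 -1.   0.8] [0.2 0.6 0.4] n>=0.1 to [ 569. -189.  203.]
```

View pics/s5.png

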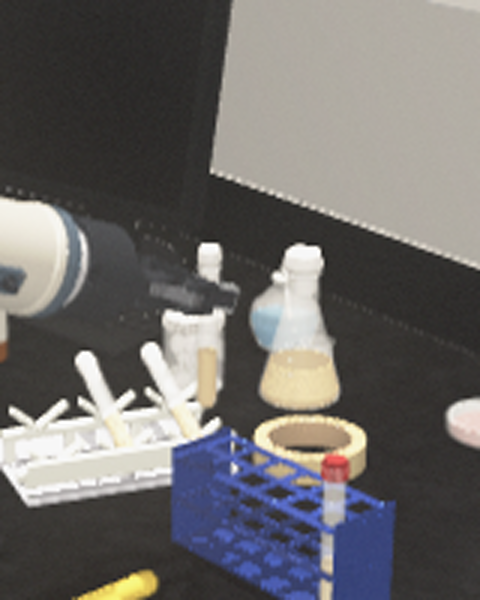

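View pics/w5.png

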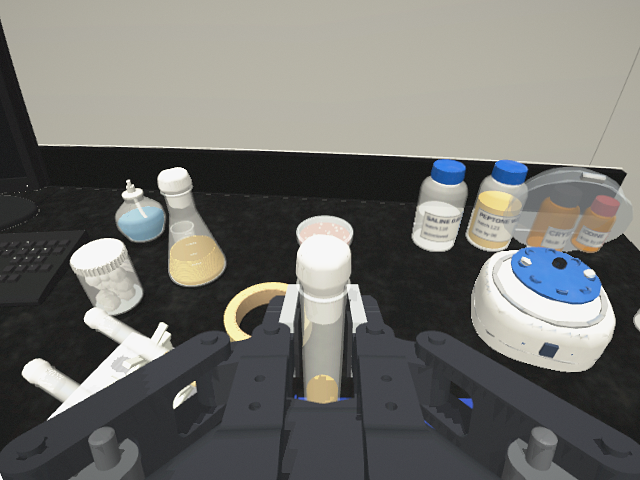

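View pics/t5.png

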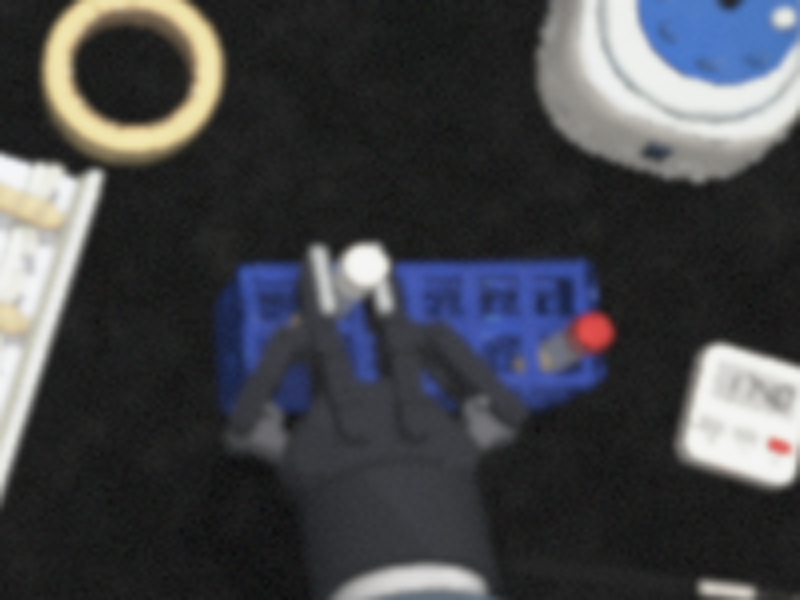

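Run:
```python
from h import *
T=tool(); G=(T@np.array([-49,0,0,1]))[:3]; print('grasp est',G)
up=np.array([0,0,1.])
print('pred cap',proj('side',G+33*up),proj('top',G+33*up),'bottom',proj('side',G-106*up))
print('meas cap', tri([ray('side',370,183),ray('top',431.2,226.5)]))
# bottom: side ray at the predicted z
print('bottom',onz('side',369,235,G[2]-106))
print('axis mid', onz('side',369,225,G[2]-90))
```

```text
grasp est [ 524.26476942 -194.90292563  221.07409633]
pred cap [368.33921891 184.7416526 ] [430.07675726 228.6563546 ] bottom [367.84851411 239.6003518 ]
meas cap (array([ 527.65301399, -196.11594795,  257.8616267 ]), [np.float64(0.4108711522852443), np.float64(0.4108711522852695)])
bottom [ 543.75866225 -173.03199092  115.07409633]
axis mid [ 559.36042845 -151.5188628   131.07409633]
```

```bash
cat >> h.py <<'E'
def mv(*ds):
    A=tool()[:3,:3]
    for d in ds: print(np.round(A.T@np.array(d,float),1))
E
python3 - <<'E'
from h import *
a=[-3.6,2.1]
mv(a+[0],a+[-25],a+[-45],a+[-112])
E
```

```text
[-3.2 -2.4  1.2]
[ 5.6 -2.5 24.6]
[12.6 -2.5 43.3]
[ 36.2  -2.5 106.1]
```

>>> drive_tool:
  rows: [-3,-2.5,1,0,0,0,0,-3,-2.5,1,0,0,0,0,6,-2.5,25,0,0,0,0,12.5,-2.5,43,0,0,0,0,12.5,-2.5,43,0,0,0,0]

```text
clock: 8.35
eef_pos: [566.0, -188.2, 157.7]
tcp_rot: [-3.139, 0.361, 0.099]
contact_force: [-0.2, -0.5, -0.8]
opening: 0.198
```

Run:
```python
from h import *
st();im=grab('side','s6',(320,160,420,260),6);grab('top','t6',(380,200,500,290),6)
mv([0,0,-30],[0,0,-67])
```

```text
t 8.35 q [-0.795  0.525  2.441  2.185  1.104 -1.416] tcp [ 566.  -188.2  157.7] F [-0.2 -0.5 -0.8] op 0.198
[10.5  0.  28.1]
[23.5  0.  62.7]
```

View pics/s6.png

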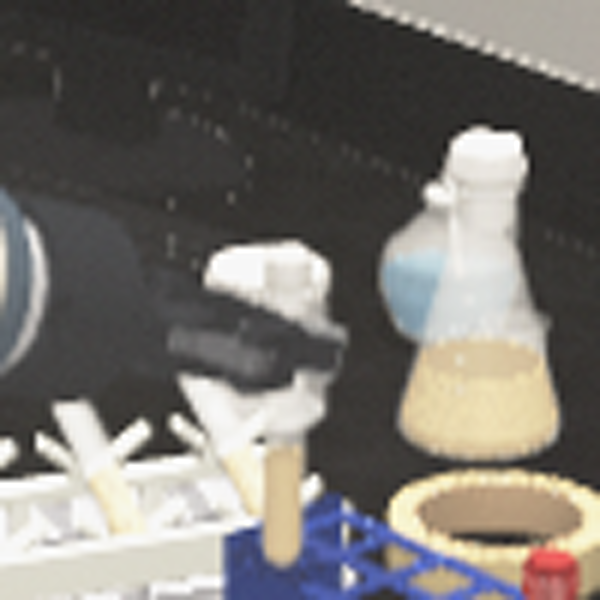

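View pics/t6.png

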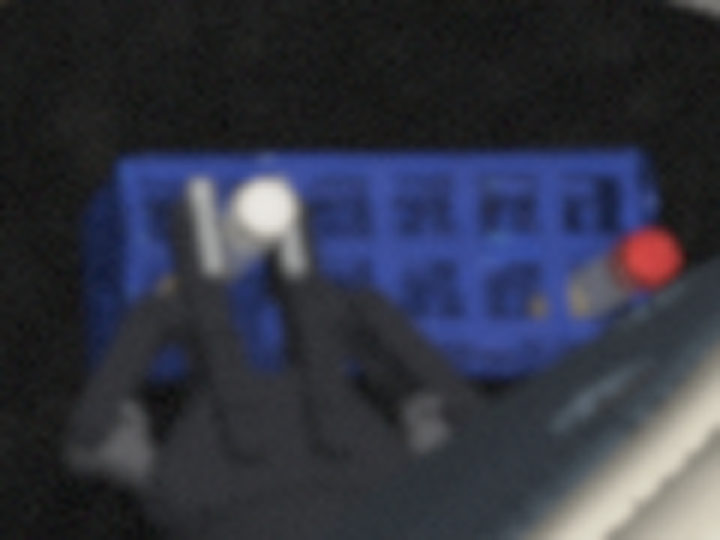

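Run:
```python
from h import *
im=cv2.imread('pics/s6.png')
f6=lambda P:tuple(int(v) for v in (proj('side',P)-[320,160])*6)
for x in(4,26):
    for y in(-86,-64): cv2.circle(im,f6(rk(x,y,81)),3,(0,0,255),-1)
for z in (88,0):
  for x in(-34,34): cv2.circle(im,f6(rk(x,-94,z)),3,(0,255,0),-1)
c=rk(15,-75,0)
for z in (60,70,80,90): print(z,f6([c[0],c[1],z]))
T=tool();G=(T@np.array([-46,0,0,1]))[:3];print(G,f6(G-[0,0,102]),f6(G+[0,0,37]))
t=tri([ray('side',320+295/6,160+250/6),ray('top',380+266/6,200+210/6)]);print('cap',t)
cv2.imwrite('pics/s6m.png',im)
```

```text
60 (282, 601)
70 (282, 578)
80 (282, 556)
90 (282, 534)
[ 523.43459434 -192.57944833  175.39193658] (281, 570) (283, 248)
cap (array([ 524.54922515, -195.60195099,  211.77304547]), [np.float64(1.7495555756727388), np.float64(1.7495555756727958)])
```

View pics/s6m.png

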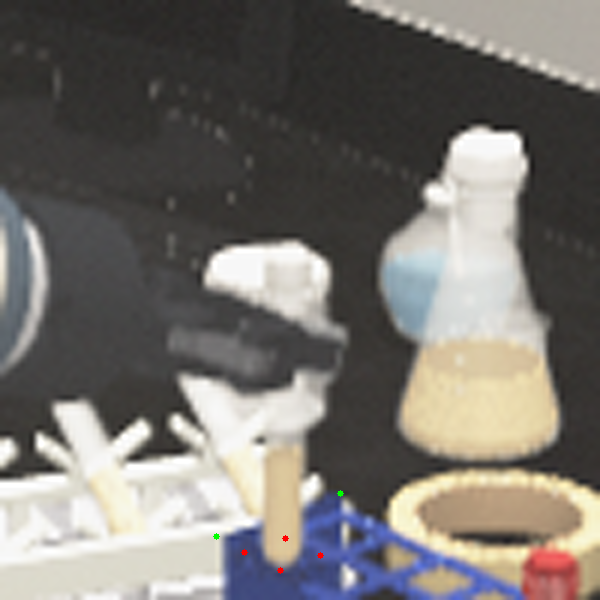

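>>> drive_tool:
  rows: [3.5,0,9.5,0,0,0,0,7,0,19,0,0,0,0,10.5,0,28,0,0,0,0,10.5,0,28,0,0,0,0]

```text
clock: 8.95
eef_pos: [566.1, -188.1, 128.2]
tcp_rot: [-3.14, 0.36, 0.1]
contact_force: [-0.7, -1.2, -0.7]
opening: 0.199
```

Run:
```python
from h import *
st();im=grab('side','s7',(320,160,420,260),6)
mv([0,0,-15],[0,0,-37])
```

```text
t 8.95 q [-0.795  0.62   2.437  2.22   1.159 -1.497] tcp [ 566.1 -188.1  128.2] F [-0.7 -1.2 -0.7] op 0.199
[ 5.3  0.  14. ]
[13.   0.1 34.6]
```

View pics/s7.png

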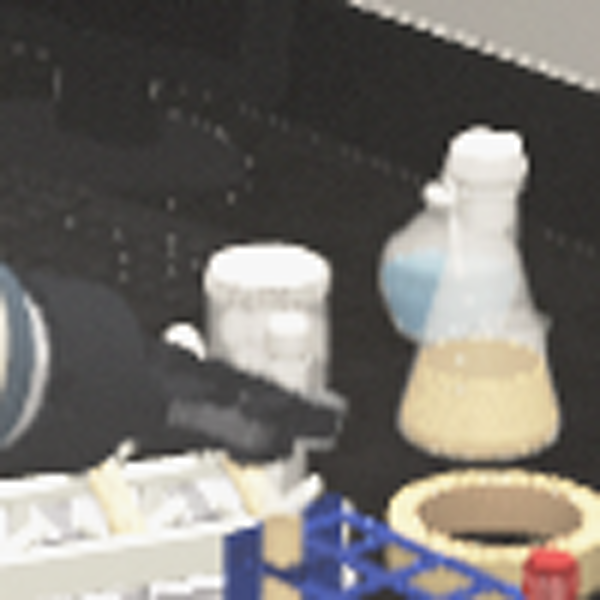

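>>> drive_tool:
  rows: [2.5,0,7,0,0,0,0,5,0,14,0,0,0,0,8.5,0,23,0,0,0,0,12,0,32,0,0,0,0,12,0,32,0,0,0,0]

```text
clock: 9.62
eef_pos: [565.9, -187.9, 93.2]
tcp_rot: [-3.138, 0.361, 0.1]
contact_force: [0.5, 0.0, -0.1]
opening: 0.194
```

Run:
```python
from h import *
st();im=grab('side','s8',(320,180,440,300),5)
T=tool();print((T@np.array([-46,0,0,1]))[:3])
```

```text
t 9.62 q [-0.795  0.729  2.426  2.251  1.218 -1.579] tcp [ 565.9 -187.9   93.2] F [ 0.5  0.  -0.1] op 0.194
[ 523.11568926 -192.19643858  109.92063012]
```

View pics/s8.png

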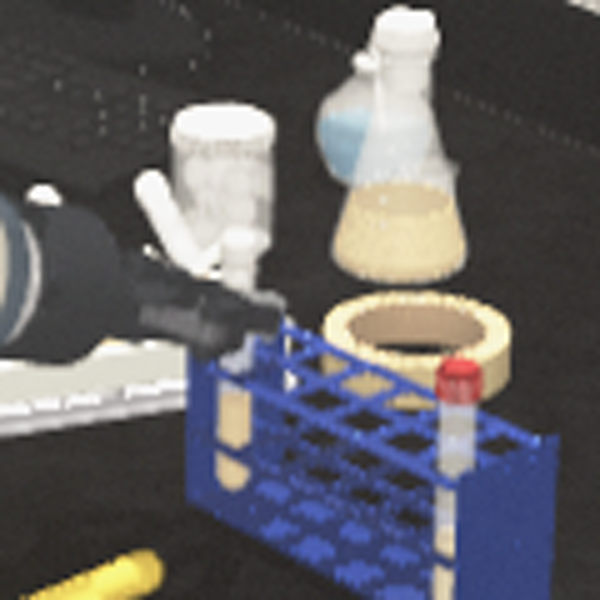

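>>> drive_tool:
  rows: [0,0,0,0,0,0,32,0,0,0,0,0,0,32,-40,0,0,0,0,0,32,-80,0,0,0,0,0,32,-120,0,-50,0,0,0,50,-120,0,-90,0,0,0,50,-120,0,-90,0,0,0,50]

```text
clock: 10.55
eef_pos: [486.5, -197.3, 225.0]
tcp_rot: [3.135, 0.356, 0.096]
contact_force: [-0.2, -0.3, 0.4]
opening: 0.506
```

Run:
```python
from h import *
st();im=grab('side','s9',(280,180,440,300),5)
s=106;P=cr(-64+s*np.cos(.349),0,28+s*np.sin(.349))
go(target([500,10,240],CY,-20))
go(target(P+[0,0,80],CY,-90,46))
```

```text
t 10.55 q [-1.03   0.284  2.515  1.872  1.089 -1.228] tcp [ 486.5 -197.3  225. ] F [-0.2 -0.3  0.4] op 0.506
row [  46.4 -247.5  -18.8] [-24.    0.6 -65.7] n>=6.5 to [511.  55. 223.]
row [ 137.3 -217.4   80.8] [-60.6 -60.1 -42.3] n>=8.9 to [564.  29.  98.]
```

View pics/s9.png

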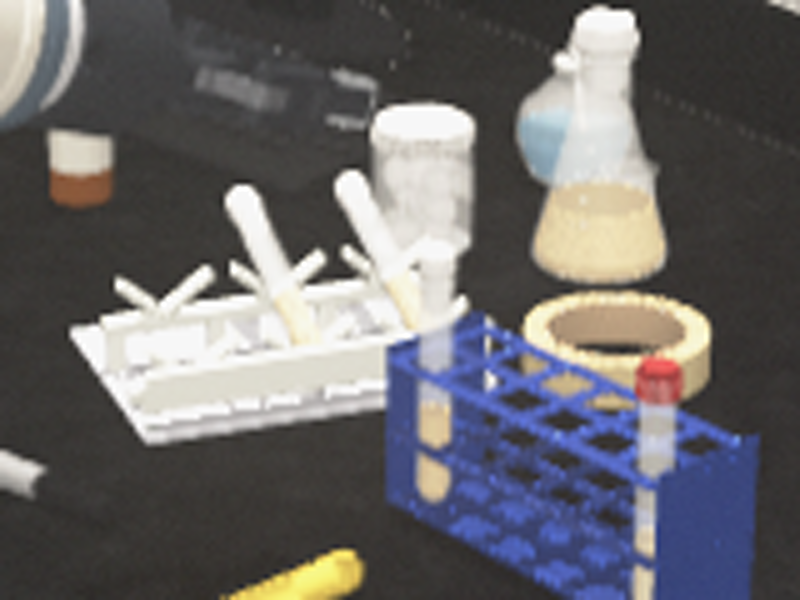

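>>> drive_tool:
  rows: [46,-247,-19,-24,0,-66,50,46,-247,-19,-24,0,-66,50,46,-247,-19,-24,0,-66,50,46,-247,-19,-24,0,-66,50,46,-247,-19,-24,0,-66,50,46,-247,-19,-24,0,-66,50,46,-247,-19,-24,0,-66,50,46,-247,-19,-24,0,-66,50]

```text
clock: 11.6
eef_pos: [511.8, 54.3, 221.8]
tcp_rot: [-3.132, 0.354, 1.329]
contact_force: [-0.3, 0.0, -0.7]
opening: 0.502
```

Run:
```python
from h import *
st();
s=106;P=cr(-64+s*np.cos(.349),0,28+s*np.sin(.349))
go(target(P+[0,0,110],CY,-55,47))
go(target(P+[0,0,80],CY,-90,47))
go(target(P+[0,0,0],CY,-90,47))
```

```text
t 11.60 q [-0.588  0.513  2.019  1.091  1.469 -0.989] tcp [511.8  54.3 221.8] F [-0.3  0.  -0.7] op 0.502
row [44.1 58.1 74.9] [ -0.2 -34.7   0.6] n>=3.2 to [571.  55. 136.]
row [ 32.1  58.2 120.4] [  0.  -69.7   0.7] n>=6.5 to [564.  29.  97.]
row [ 59.8  59.  195.4] [  0.  -69.7   0.7] n>=6.5 to [564.  29.  17.]
```

>>> drive_tool:
  rows: [15,58,20,0,-10,0.5,50,30,58,40,0,-20,0.5,50,44,58,75,0,-30,0.5,50,40,58,90,0,-40,0.5,50,36,58,105,0,-50,0.5,50,32,58,120,0,-60,0.5,50,32,58,120,0,-70,0.5,50,32,58,120,0,-70,0.5,50,32,58,120,0,-70,0.5,50]

```text
clock: 12.72
eef_pos: [562.0, 29.7, 96.3]
tcp_rot: [-1.241, 1.564, -3.061]
contact_force: [-0.5, -0.7, 0.2]
opening: 0.504
```

Run:
```python
from h import *
st();
s=106;P=cr(-64+s*np.cos(.349),0,28+s*np.sin(.349))
go(target(P+[0,0,0],CY,-90,47))
T=tool();im=grab('wrist','w10')
for ss in (60,106,139):
    p=proj('wrist',cr(-64+ss*np.cos(.349),0,28+ss*np.sin(.349)),T);cv2.circle(im,tuple(int(v) for v in p),3,(0,0,255),-1)
cv2.imwrite('pics/w10.png',im)
```

```text
t 12.72 q [ 0.05   0.386  1.854 -0.     0.907  0.299] tcp [562.   29.7  96.3] F [-0.5 -0.7  0.2] op 0.504
row [79.   3.  -0.3] [0.2 0.1 0.4] n>=1.3 to [564.  29.  17.]
```

View pics/w10.png

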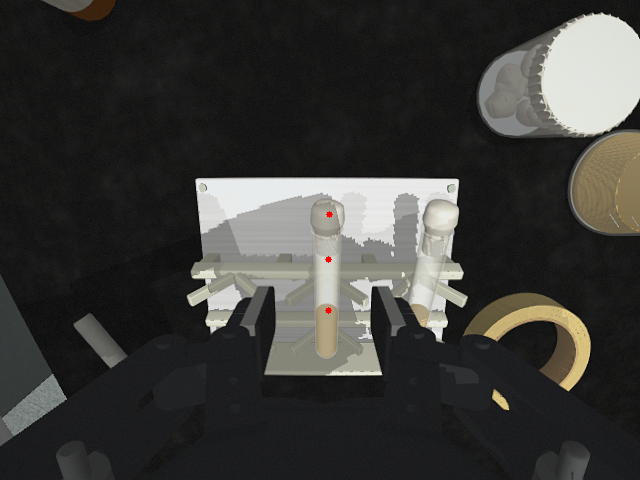

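>>> drive_tool:
  rows: [40,2,0,0,0,0,50,79,2,0,0,0,0,50,79,2,0,0,0,0,50,79,2,0,0,0,0,0,79,2,0,0,0,0,0,79,2,0,0,0,0,0,79,2,0,0,0,0,0,0,2,0,0,0,0,0,-60,2,0,0,0,0,0,-60,2,0,0,0,0,0]

```text
clock: 14.02
eef_pos: [567.5, 28.9, 161.1]
tcp_rot: [1.627, 1.569, -0.193]
contact_force: [0.3, -1.2, -0.7]
opening: 0.198
```

Run:
```python
from h import *
st()
T=tool();G=(T@np.array([-47,0,0,1]))[:3];print(G)
go(target([535,20,240],CY,-55,47))
go(target([510,10,225],CY,-20,47))
```

```text
t 14.03 q [ 0.049  0.309  1.799 -0.     1.032  0.298] tcp [567.5  28.9 161.1] F [ 0.3 -1.2 -0.7] op 0.198
[567.44621643  28.94527035 208.06635914]
row [-40.5 -29.2 -10.3] [ 0.1 35.  -0.1] n>=3.3 to [542.  46. 201.]
row [-47.9 -50.9 -11.6] [ 0.1 70.  -0. ] n>=6.5 to [521.  53. 209.]
```

>>> drive_tool:
  rows: [-30,-10,-5,0,10,0,0,-40,-20,-10,0,20,0,0,-40,-30,-10,0,30,0,0,-44,-38,-10,0,40,0,0,-46,-44,-11,0,50,0,0,-48,-50,-12,0,60,0,0,-48,-50,-12,0,70,0,0,-48,-50,-12,0,70,0,0]

```text
clock: 15.02
eef_pos: [520.9, 52.5, 205.3]
tcp_rot: [-3.134, 0.347, 1.321]
contact_force: [-0.0, 1.4, 0.4]
opening: 0.198
```

Run:
```python
from h import *
st()
go(target(rk(15,-15,225),RY-np.pi,-20,46))
```

```text
t 15.03 q [-0.584  0.553  2.009  1.106  1.455 -1.016] tcp [520.9  52.5 205.3] F [-0.   1.4  0.4] op 0.198
row [-264.7  124.6   90.7] [23.7  0.2 66.2] n>=6.6 to [ 572. -250.  209.]
```

>>> drive_tool:
  rows: [-265,125,91,24,0,66,0,-265,125,91,24,0,66,0,-265,125,91,24,0,66,0,-265,125,91,24,0,66,0,-265,125,91,24,0,66,0,-265,125,91,24,0,66,0,-265,125,91,24,0,66,0,-265,125,91,24,0,66,0,-265,125,91,24,0,66,0]

```text
clock: 16.15
eef_pos: [573.0, -249.8, 210.6]
tcp_rot: [-3.14, 0.354, 0.097]
contact_force: [-0.1, -0.1, -0.3]
opening: 0.196
```

```bash
cat > chk.py <<'E'
from h import *
import sys
def chk(tag,hole):
    st();T=tool();G=(T@np.array([-46,0,0,1]))[:3]; c=rk(hole[0],hole[1],0)
    pt=proj('top',G+[0,0,35]);ps=proj('side',G)
    a=[int(max(0,pt[0]-60)),int(pt[1]-45)];b=[int(ps[0]-60),int(ps[1]-40)]
    print('grasp',G.round(1),'hole',c.round(1),'origins top',a,'side',b,'pred cap top',((pt-a)*6).round())
    grab('top',tag+'t',(a[0],a[1],a[0]+120,a[1]+90),6); grab('side',tag+'s',(b[0],b[1],b[0]+120,b[1]+95),6)
E
python3 - <<'E'
from chk import *
chk('p2',(15,-15))
E
```

```text
t 16.15 q [-0.901  0.402  2.336  1.97   1.025 -1.173] tcp [ 573.  -249.8  210.6] F [-0.1 -0.1 -0.3] op 0.196
grasp [ 530.1 -254.   226.5] hole [ 528.7 -253.4    0. ] origins top [405, 181] side [325, 162] pred cap top [361. 274.]
```

View pics/p2t.png

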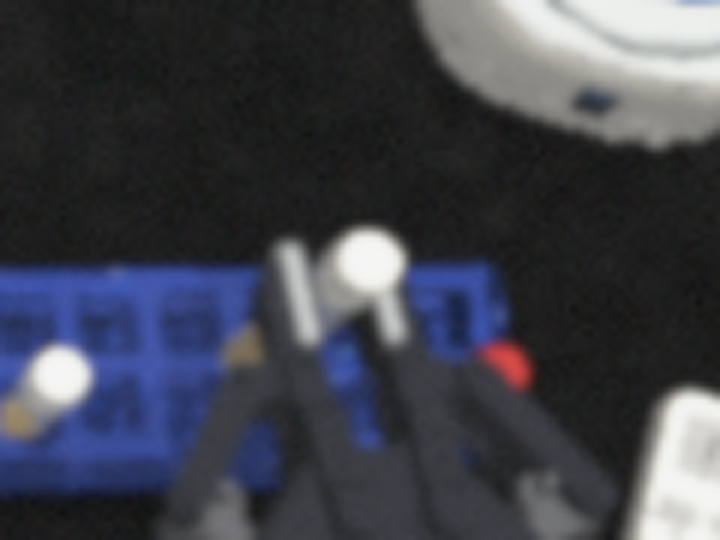

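View pics/p2s.png

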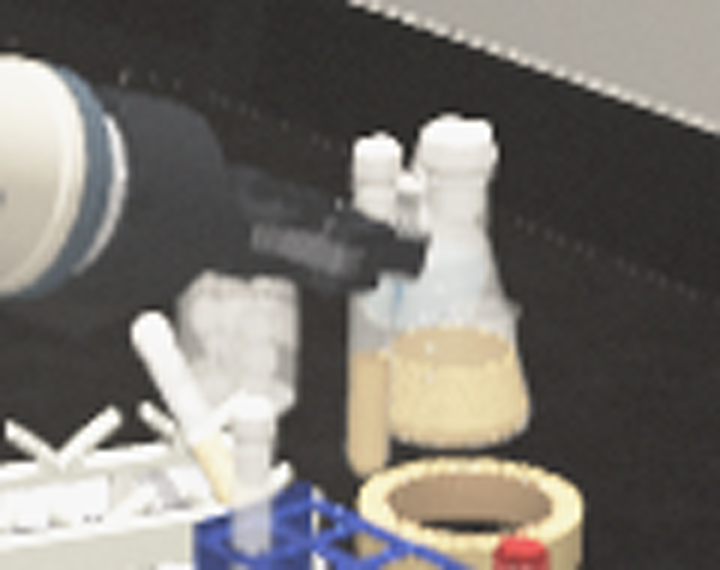

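Run:
```python
from h import *
t,e=tri([ray('top',405+370/6,181+262/6),ray('side',325+378/6,162+142/6)]);print(t,e)
for z in (0,102,139):
    print(z,((proj('side',t-[0,0,z])-[325,162])*6).round())
```

```text
[ 533.48687651 -255.82629154  265.70508343] [np.float64(0.7626905740251857), np.float64(0.7626905740251483)]
0 [376. 143.]
102 [371. 395.]
139 [369. 483.]
```

Run:
```python
from h import *
a=[-3.7,2]
mv(a+[0],a+[-30],a+[-50],a+[-70],a+[-95],a+[-116])
```

```text
[-3.3 -2.3  1.2]
[ 7.1 -2.3 29.4]
[14.1 -2.3 48.1]
[21.  -2.2 66.9]
[29.7 -2.2 90.3]
[ 36.9  -2.1 110. ]
```

>>> drive_tool:
  rows: [-3,-2.5,1,0,0,0,0,-3,-2.5,1,0,0,0,0,7,-2.5,29,0,0,0,0,14,-2.5,48,0,0,0,0,17.5,-2.5,58,0,0,0,0,21,-2.5,67,0,0,0,0,21,-2.5,67,0,0,0,0]

```text
clock: 17.12
eef_pos: [569.1, -248.4, 139.4]
tcp_rot: [-3.139, 0.354, 0.095]
contact_force: [0.3, -0.6, -0.1]
opening: 0.199
```

Run:
```python
from chk import *
chk('p3',(15,-15))
mv([0,0,-12],[0,0,-24],[0,0,-46])
```

```text
t 17.12 q [-0.906  0.595  2.347  2.066  1.115 -1.382] tcp [ 569.1 -248.4  139.4] F [ 0.3 -0.6 -0.1] op 0.199
grasp [ 526.1 -252.6  155.4] hole [ 528.7 -253.4    0. ] origins top [392, 193] side [323, 191] pred cap top [362. 271.]
[ 4.2  0.  11.3]
[ 8.3  0.  22.5]
[15.9  0.1 43.2]
```

View pics/p3s.png

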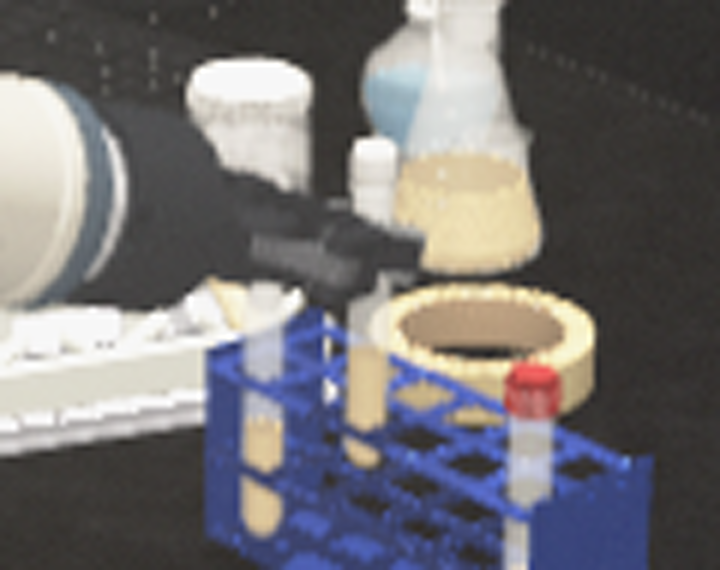

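>>> drive_tool:
  rows: [4,0,11,0,0,0,0,8,0,22,0,0,0,0,12,0,33,0,0,0,0,16,0,43,0,0,0,0,16,0,43,0,0,0,0]

```text
clock: 17.85
eef_pos: [569.1, -248.2, 93.0]
tcp_rot: [-3.138, 0.355, 0.096]
contact_force: [0.1, -0.6, 0.9]
opening: 0.197
```

Run:
```python
from chk import *
chk('p4',(15,-15))
```

```text
t 17.85 q [-0.906  0.725  2.335  2.113  1.173 -1.492] tcp [ 569.1 -248.2   93. ] F [ 0.1 -0.6  0.9] op 0.197
grasp [ 526.2 -252.3  109. ] hole [ 528.7 -253.4    0. ] origins top [385, 198] side [322, 209] pred cap top [362. 273.]
```

View pics/p4s.png

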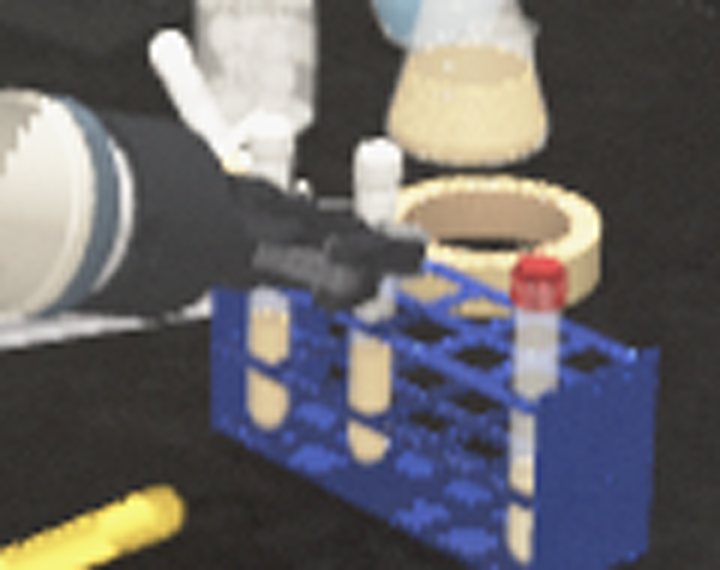

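>>> drive_tool:
  rows: [0,0,0,0,0,0,32,0,0,0,0,0,0,32,-40,0,0,0,0,0,32,-80,0,0,0,0,0,32,-100,0,-50,0,0,0,50,-100,0,-110,0,0,0,50,-100,0,-110,0,0,0,50]

```text
clock: 18.82
eef_pos: [515.2, -255.0, 237.9]
tcp_rot: [3.134, 0.348, 0.092]
contact_force: [0.5, -0.6, -0.5]
opening: 0.501
```

Run:
```python
from h import *
st();grab('side','s11',(280,180,440,300),5)
go(target([560,10,240],CY,-20,47))
```

```text
t 18.82 q [-1.046  0.307  2.388  1.81   1.073 -1.116] tcp [ 515.2 -255.   237.9] F [ 0.5 -0.6 -0.5] op 0.501
row [  83.7 -300.2  -20.2] [-23.8   0.2 -66. ] n>=6.6 to [571.  53. 224.]
```

View pics/s11.png

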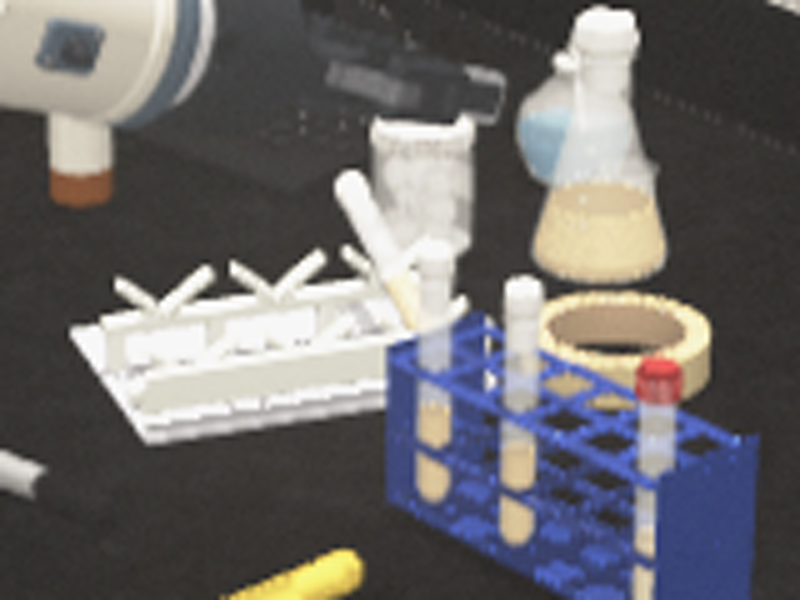

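>>> drive_tool:
  rows: [84,-300,-20,-24,0,-66,50,84,-300,-20,-24,0,-66,50,84,-300,-20,-24,0,-66,50,84,-300,-20,-24,0,-66,50,84,-300,-20,-24,0,-66,50,84,-300,-20,-24,0,-66,50,84,-300,-20,-24,0,-66,50,84,-300,-20,-24,0,-66,50]

```text
clock: 19.88
eef_pos: [571.7, 52.7, 221.7]
tcp_rot: [-3.139, 0.353, 1.323]
contact_force: [-0.4, 0.8, -0.3]
opening: 0.5
```

Run:
```python
from h import *
st();
s=106;P=cr(-64+s*np.cos(.349),-65,28+s*np.sin(.349));print(P,'jar',onz('top',284,152,80))
go(target(P+[0,0,110],CY,-55,47))
go(target(P+[0,0,80],CY,-90,47))
```

```text
t 19.88 q [-0.533  0.564  1.911  1.134  1.463 -0.928] tcp [571.7  52.7 221.7] F [-0.4  0.8 -0.3] op 0.500
[627.41370385  13.02621477  64.24757593] jar [726.45378362  94.33643157  80.        ]
row [31.7 64.1 79.7] [ -0.  -34.8   0.2] n>=3.3 to [634.  39. 136.]
row [ 19.7  64.1 125.2] [  0.  -69.8   0.2] n>=6.5 to [627.  13.  97.]
```

>>> drive_tool:
  rows: [10,64,20,0,-10,0,50,20,64,40,0,-20,0,50,32,64,75,0,-30,0,50,28,64,95,0,-40,0,50,24,64,110,0,-50,0,50,20,64,125,0,-60,0,50,20,64,125,0,-70,0,50,20,64,125,0,-70,0,50,20,64,125,0,-70,0,50]

```text
clock: 21.0
eef_pos: [625.4, 13.5, 95.9]
tcp_rot: [-1.419, 1.565, 3.045]
contact_force: [-0.0, -0.5, 1.1]
opening: 0.497
```

Run:
```python
from h import *
st();
s=106;P=cr(-64+s*np.cos(.349),-65,28+s*np.sin(.349))
go(target(P+[0,0,0],CY,-90,47))
T=tool();im=grab('wrist','w12')
for ss in (60,106,139):
    p=proj('wrist',cr(-64+ss*np.cos(.349),-65,28+ss*np.sin(.349)),T);cv2.circle(im,tuple(int(v) for v in p),3,(0,0,255),-1)
cv2.imwrite('pics/w12.png',im)
```

```text
t 21.00 q [1.900e-02 4.710e-01 1.715e+00 1.000e-03 9.610e-01 2.670e-01] tcp [625.4  13.5  95.9] F [-0.  -0.5  1.1] op 0.497
row [78.7  2.5 -0.1] [0.2 0.1 0.3] n>=1.3 to [627.  13.  17.]
```

View pics/w12.png

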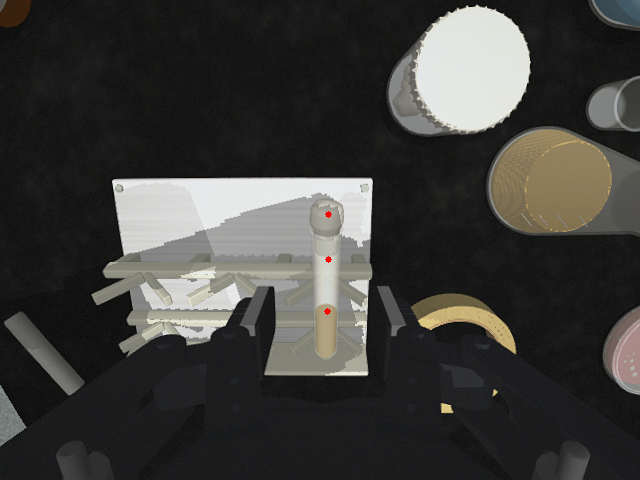

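>>> drive_tool:
  rows: [40,2,0,0,0,0,50,79,2,0,0,0,0,50,79,2,0,0,0,0,50,79,2,0,0,0,0,0,79,2,0,0,0,0,0,79,2,0,0,0,0,0,79,2,0,0,0,0,0,0,2,0,0,0,0,0,-60,2,0,0,0,0,0,-60,2,0,0,0,0,0]

```text
clock: 22.3
eef_pos: [631.0, 12.7, 161.3]
tcp_rot: [2.034, 1.568, 0.214]
contact_force: [-1.0, 0.0, -0.3]
opening: 0.2
```

Run:
```python
from h import *
st()
go(target([540,10,225],CY,-20,47))
```

```text
t 22.30 q [1.700e-02 4.010e-01 1.661e+00 1.000e-03 1.077e+00 2.670e-01] tcp [631.   12.7 161.3] F [-1.   0.  -0.3] op 0.200
row [-47.9 -87.3 -19.2] [ 0.2 69.9 -0.1] n>=6.5 to [551.  53. 209.]
```

>>> drive_tool:
  rows: [-40,-20,-5,0,10,0,0,-48,-40,-10,0,20,0,0,-48,-60,-15,0,30,0,0,-48,-80,-20,0,40,0,0,-48,-87,-20,0,50,0,0,-48,-87,-20,0,60,0,0,-48,-87,-20,0,70,0,0,-48,-87,-20,0,70,0,0]

```text
clock: 23.3
eef_pos: [550.5, 53.0, 205.4]
tcp_rot: [-3.136, 0.347, 1.321]
contact_force: [0.1, 0.2, -0.3]
opening: 0.196
```

Run:
```python
from h import *
st()
P=rk(-15,15,228)-[2,-2,0]
go(target(P,RY-np.pi,-20,46))
```

```text
t 23.30 q [-0.554  0.577  1.955  1.128  1.453 -0.982] tcp [550.5  53.  205.4] F [ 0.1  0.2 -0.3] op 0.196
row [-288.9  131.9   96.3] [23.7  0.1 66.2] n>=6.6 to [ 602. -275.  212.]
```

>>> drive_tool:
  rows: [-14,0,-38,0,0,0,0,-303,132,58,24,0,66,0,-303,132,58,24,0,66,0,-303,132,58,24,0,66,0,-303,132,58,24,0,66,0,-303,132,58,24,0,66,0,-303,132,58,24,0,66,0,-303,132,58,24,0,66,0,-303,132,58,24,0,66,0,-303,132,58,24,0,66,0]

```text
clock: 24.55
eef_pos: [603.5, -274.7, 254.6]
tcp_rot: [-3.14, 0.352, 0.097]
contact_force: [0.6, -0.1, -0.5]
opening: 0.199
```

Run:
```python
from chk import *
chk('p5',(-15,15))
```

```text
t 24.55 q [-0.88   0.332  2.243  1.89   0.961 -0.995] tcp [ 603.5 -274.7  254.6] F [ 0.6 -0.1 -0.5] op 0.199
grasp [ 560.5 -278.9  270.5] hole [ 561.3 -280.6    0. ] origins top [428, 158] side [343, 144] pred cap top [364. 273.]
```

View pics/p5t.png

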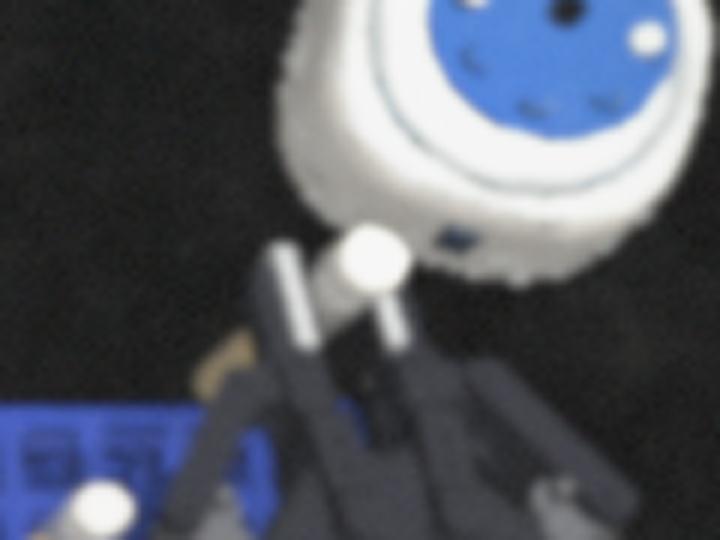

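View pics/p5s.png

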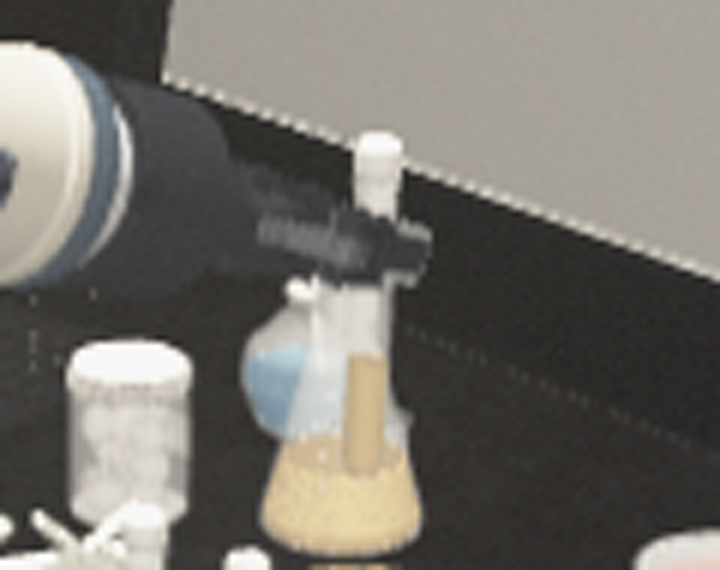

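Run:
```python
from h import *
t,e=tri([ray('top',428+374/6,158+260/6),ray('side',343+380/6,144+138/6)]);print(t,e)
a=[-2.5,1]
mv(a+[0],a+[-70],a+[-95],a+[-115],a+[-161])
```

```text
[ 563.90713471 -280.78402442  309.78596985] [np.float64(1.1666337631011476), np.float64(1.166633763101102)]
[-2.2 -1.2  0.8]
[21.9 -1.1 66.5]
[30.6 -1.  90. ]
[ 37.5  -1.  108.8]
[ 53.3  -0.9 151.9]
```

>>> drive_tool:
  rows: [-1.5,0,0.5,0,0,0,0,-1.5,0,0.5,0,0,0,0,16,0,48,0,0,0,0,24,0,69,0,0,0,0,31,0,90,0,0,0,0,34.5,0,99,0,0,0,0,38,0,109,0,0,0,0,38,0,109,0,0,0,0]

```text
clock: 25.65
eef_pos: [601.3, -275.4, 138.1]
tcp_rot: [-3.138, 0.353, 0.096]
contact_force: [-0.1, 0.2, -0.1]
opening: 0.196
```

Run:
```python
from chk import *
chk('p6',(-15,15))
mv([0,0,-12],[0,0,-24],[0,0,-46])
```

```text
t 25.65 q [-0.885  0.613  2.263  2.058  1.081 -1.318] tcp [ 601.3 -275.4  138.1] F [-0.1  0.2 -0.1] op 0.196
grasp [ 558.3 -279.5  154. ] hole [ 561.3 -280.6    0. ] origins top [406, 178] side [341, 192] pred cap top [362. 270.]
[ 4.1  0.  11.3]
[ 8.3  0.1 22.5]
[15.9  0.1 43.2]
```

View pics/p6s.png

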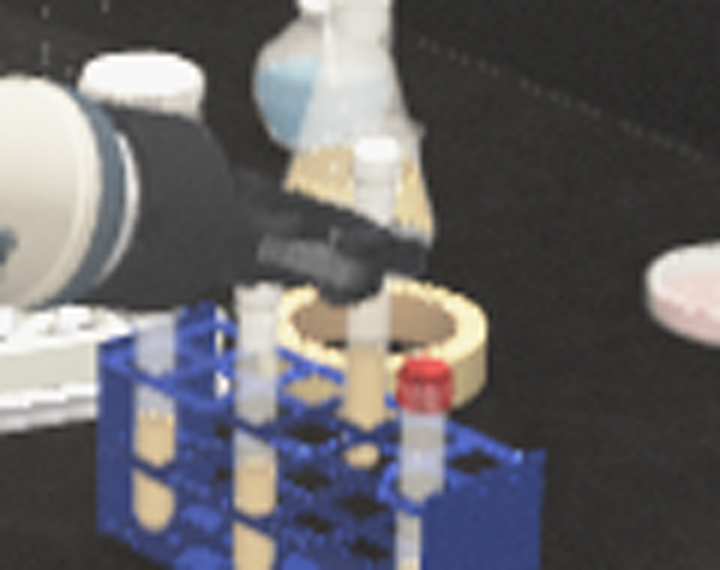

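View pics/p6t.png

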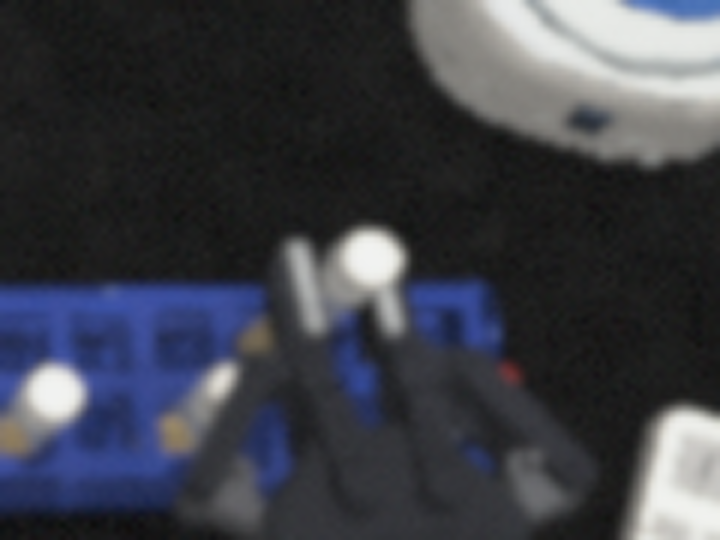

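Run:
```python
from h import *
T=tool();Ti=np.linalg.inv(T)
for n,u,v in [('armtopL',258,362),('armL',225,385),('armL2',190,440),('fingerL',272,300),('finger back L',300,400),('tipL',285,240),('armR',480,350),('armR2',580,450)]:
    o,d=ray('top',406+u/6,178+v/6);o2=Ti[:3,:3]@o+Ti[:3,3];d2=Ti[:3,:3]@d
    print(n,(o2+d2*(0-o2[2])/d2[2]).round(1))
F=T.copy();F[2,3]-=44
for z in (143,130,110,90): 
    p=rk(15,-15,z); print(z,(np.linalg.inv(F)@np.append(p,1))[:3].round(1))
print('red',(np.linalg.inv(F)@np.append(rk(15,75,131),1))[:3].round(1),'red110',(np.linalg.inv(F)@np.append(rk(15,75,105),1))[:3].round(1))
```

```text
armtopL [-71.3 -28.1   0. ]
armL [-80.  -40.4   0. ]
armL2 [-100.6  -55.3    0. ]
fingerL [-46.9 -19.1   0. ]
finger back L [-86.4 -17.2  -0. ]
tipL [-22.6 -10.2  -0. ]
armR [-68.6  45.1  -0. ]
armR2 [-107.6   68.3    0. ]
143 [-82.6 -29.  -20.7]
130 [-78.1 -29.   -8.5]
110 [-71.2 -28.9  10.2]
90 [-64.3 -28.9  29. ]
red [-78.8  61.   -9.5] red110 [-69.9  61.1  14.9]
```

Run:
```python
from h import *
T=tool();G=(T@np.array([-44,0,0,1]))[:3]
c=rk(-15,15,0)
for z in (35,45,55,65): print(z,((proj('side',[c[0],c[1],z])-[341,192])*6).round())
for dz in (0,-6,-12,-18): go(target(G+[0,0,dz],RY-np.pi+np.radians(15),-20.2,44))
```

```text
35 [362. 519.]
45 [362. 496.]
55 [363. 473.]
65 [364. 451.]
row [ -1.3 -10.5   0.5] [ -5.2  -0.  -13.8] n>=1.4 to [ 599. -265.  139.]
row [  0.8 -10.5   6.1] [ -5.2  -0.  -13.8] n>=1.4 to [ 599. -265.  133.]
row [  2.9 -10.5  11.8] [ -5.2  -0.  -13.8] n>=1.4 to [ 599. -265.  127.]
row [  4.9 -10.5  17.4] [ -5.2  -0.  -13.8] n>=1.4 to [ 599. -265.  121.]
```

>>> drive_tool:
  rows: [-0.5,-5,0,-2.5,0,-7,0,-1.5,-10.5,0.5,-5,0,-14,0,-1.5,-10.5,0.5,-5,0,-14,0,1,-10.5,6,-5,0,-14,0,3,-10.5,12,-5,0,-14,0,3,-10.5,12,-5,0,-14,0]

```text
clock: 26.5
eef_pos: [598.9, -264.3, 125.9]
tcp_rot: [-3.135, 0.352, 0.356]
contact_force: [-0.0, 0.1, -0.5]
opening: 0.194
```

Run:
```python
from chk import *
chk('p7',(-15,15))
mv([0,0,-8])
```

```text
t 26.50 q [-0.959  0.675  2.111  1.683  1.153 -1.187] tcp [ 598.9 -264.3  125.9] F [-0.   0.1 -0.5] op 0.194
grasp [ 558.4 -279.3  141.8] hole [ 561.3 -280.6    0. ] origins top [404, 179] side [341, 197] pred cap top [361. 274.]
[2.8 0.  7.5]
```

View pics/p7s.png

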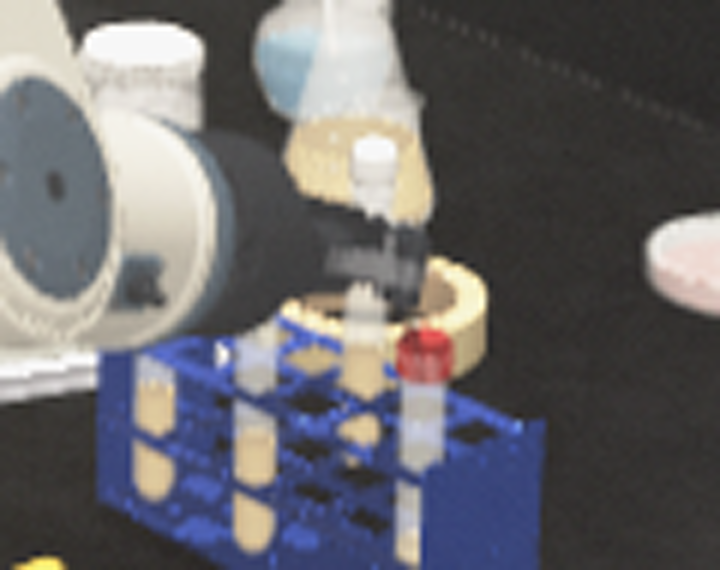

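View pics/p7t.png

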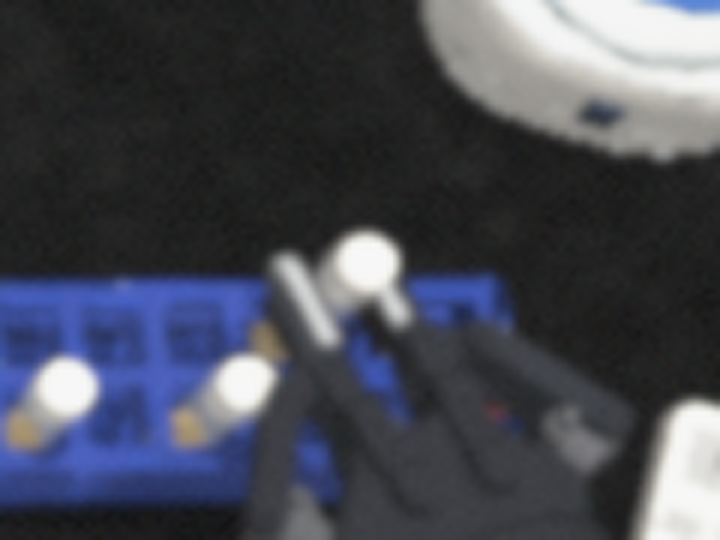

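>>> drive_tool:
  rows: [1,0,3,0,0,0,0,2,0,6,0,0,0,0,2,0,6,0,0,0,0,2,0,6,0,0,0,26,2,0,6,0,0,0,26,2,0,6,0,0,0,26]

```text
clock: 27.35
eef_pos: [598.9, -264.7, 120.3]
tcp_rot: [-3.136, 0.351, 0.356]
contact_force: [0.8, 0.1, 0.4]
opening: 0.259
```

Run:
```python
from chk import *
chk('p8',(-15,15))
```

```text
t 27.35 q [-0.96   0.688  2.109  1.688  1.155 -1.2  ] tcp [ 598.9 -264.7  120.3] F [0.8 0.1 0.4] op 0.259
grasp [ 558.4 -279.8  136.1] hole [ 561.3 -280.6    0. ] origins top [403, 180] side [341, 199] pred cap top [363. 272.]
```

View pics/p8s.png

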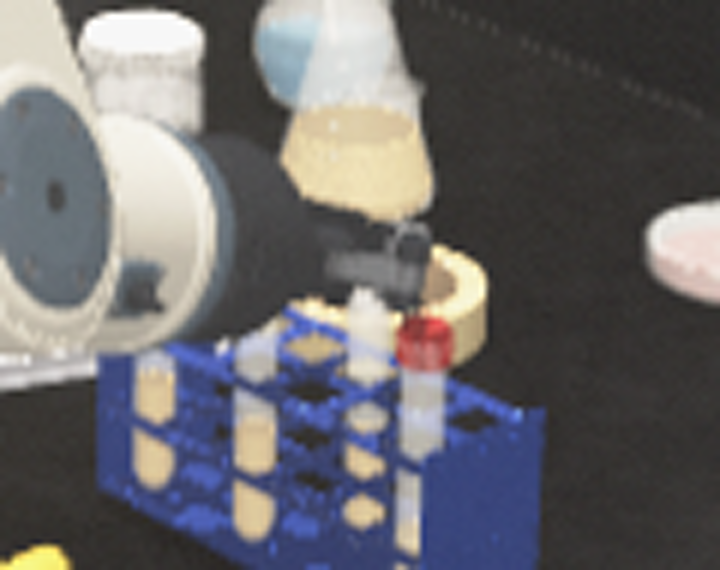

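>>> drive_tool:
  rows: [-10,0,-28,0,0,0,26,-28,0,-75,0,0,0,26,-42,0,-112,0,0,0,60,-100,0,-112,0,0,0,60,-100,0,-112,0,0,0,60]

```text
clock: 28.08
eef_pos: [545.8, -286.4, 261.5]
tcp_rot: [-3.139, 0.351, 0.352]
contact_force: [-1.1, -0.4, -0.8]
opening: 0.599
```

Run:
```python
from h import *
st()
grab('top','t9');grab('side','s12',(280,180,440,300),5)
```

```text
t 28.07 q [-1.08   0.385  2.116  1.462  1.21  -0.884] tcp [ 545.8 -286.4  261.5] F [-1.1 -0.4 -0.8] op 0.599
```

View pics/t9.png

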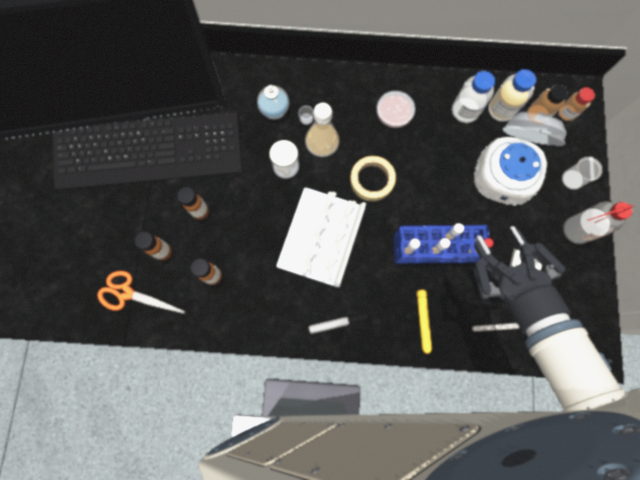

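View pics/s12.png

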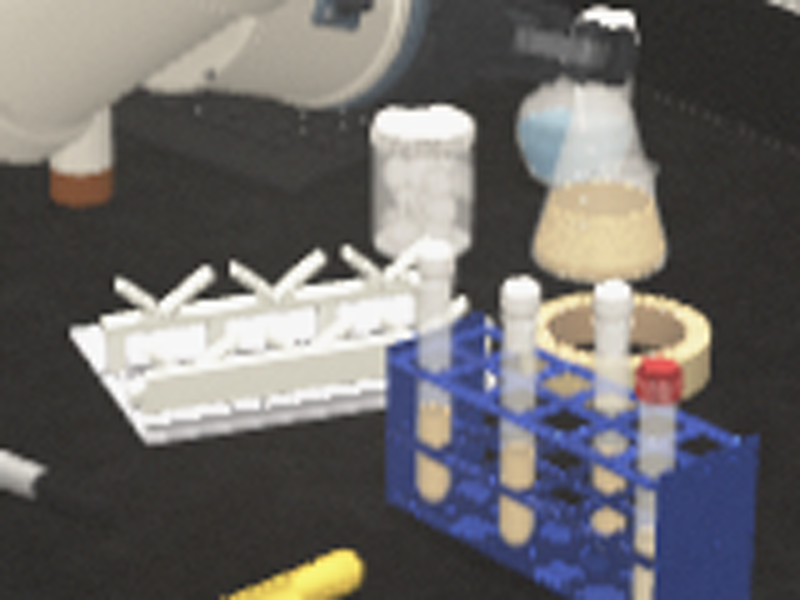

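```bash
cat >> h.py <<'E'
BA=np.array([597.2,286,0]);BB=np.array([494.6,358.9,0]);BC=np.array([446.2,237.5,0])
H=np.array([np.cos(CY),np.sin(CY),0])
E
python3 - <<'E'
from h import *
for n,b in (('A',BA),('B',BB),('C',BC)): print(n,proj('side',b),proj('side',b+[0,0,120]),proj('top',b))
go(target(BC-150*H+[0,0,200],CY,-20,52))
im=cv2.imread('pics/a_side.png')[170:250,210:330];cv2.imwrite('pics/bs.png',cv2.resize(im,None,fx=6,fy=6,interpolation=cv2.INTER_CUBIC))
E
```

```text
A [296.60464894 219.4640594 ] [295.22182372 183.39900322] [200.8298933  211.36149951]
B [257.40218087 219.41235165] [255.10069306 183.52230757] [163.70846286 251.63848277]
C [260.99844853 234.62945015] [258.61829388 196.67970267] [213.46991665 276.02412981]
row [  54.1 -441.8   65.1] [-19.2  -0.  -52. ] n>=7.2 to [421. 140. 182.]
```

View pics/bs.png

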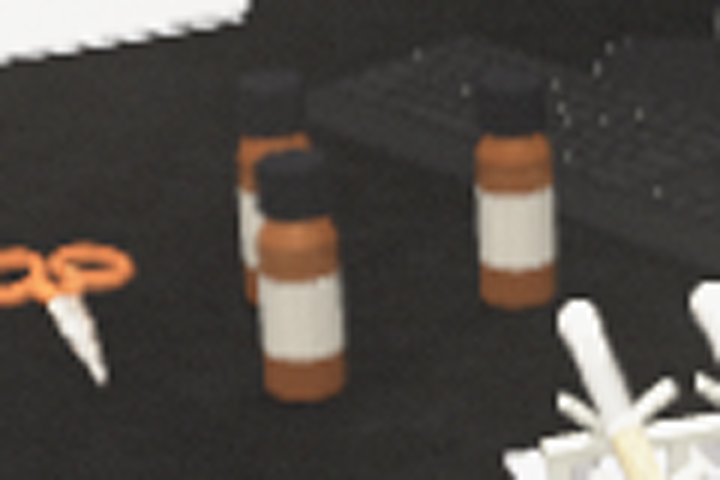

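>>> drive_tool:
  rows: [54,-442,65,-19,0,-52,75,54,-442,65,-19,0,-52,75,54,-442,65,-19,0,-52,75,54,-442,65,-19,0,-52,75,54,-442,65,-19,0,-52,75,54,-442,65,-19,0,-52,75,54,-442,65,-19,0,-52,75,54,-442,65,-19,0,-52,75,54,-442,65,-19,0,-52,75,54,-442,65,-19,0,-52,75]
  newtons: 40

```text
clock: 29.42
eef_pos: [422.1, 138.8, 182.3]
tcp_rot: [-3.139, 0.347, 1.319]
contact_force: [0.4, 0.3, 0.2]
opening: 0.752
```

Run:
```python
from h import *
st();T=tool();im=grab('wrist','w13')
for b in (BA,BB,BC):
    p=proj('wrist',b+[0,0,120],T);print(p);cv2.circle(im,tuple(int(v) for v in p),3,(0,0,255),-1)
cv2.imwrite('pics/w13.png',im)
go(target(BC-110*H+[0,0,44+40],CY,-20,52))
go(target(BC+[0,0,44],CY,-20,52))
```

```text
t 29.43 q [-0.54   0.501  2.285  1.182  1.343 -1.219] tcp [422.1 138.8 182.3] F [0.4 0.3 0.2] op 0.752
[447.1812162  207.02343506]
[336.97975384 187.79764417]
[322.93556293 255.70601213]
row [77.8 -1.2 95.3] [-0.1 -0.1 -0. ] n>=2.0 to [431. 178.  66.]
row [194.8  -1.2  95.5] [-0.1 -0.1 -0. ] n>=3.5 to [458. 285.  26.]
```

View pics/w13.png

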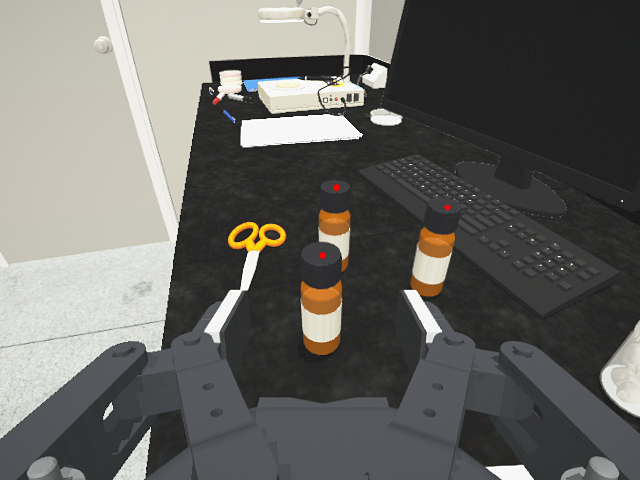

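>>> drive_tool:
  rows: [40,-1,50,0,0,0,75,78,-1,95,0,0,0,75,110,-1,95,0,0,0,75,155,-1,95,0,0,0,75,195,-1,95,0,0,0,75,195,-1,95,0,0,0,75,195,-1,95,0,0,0,0,195,-1,95,0,0,0,0,195,-1,95,0,0,0,0]
  newtons: 40

```text
clock: 30.6
eef_pos: [459.5, 284.0, 26.9]
tcp_rot: [-3.141, 0.348, 1.316]
contact_force: [-0.2, -0.7, -0.8]
opening: 0.457
```

Run:
```python
from h import *
st();grab('wrist','w14');grab('side','s14',(200,130,360,250),5)
mv([0,0,100])
```

```text
t 30.60 q [-0.147  0.902  2.263  1.687  1.226 -1.595] tcp [459.5 284.   26.9] F [-0.2 -0.7 -0.8] op 0.457
[-34.   -0.1 -94. ]
```

View pics/w14.png

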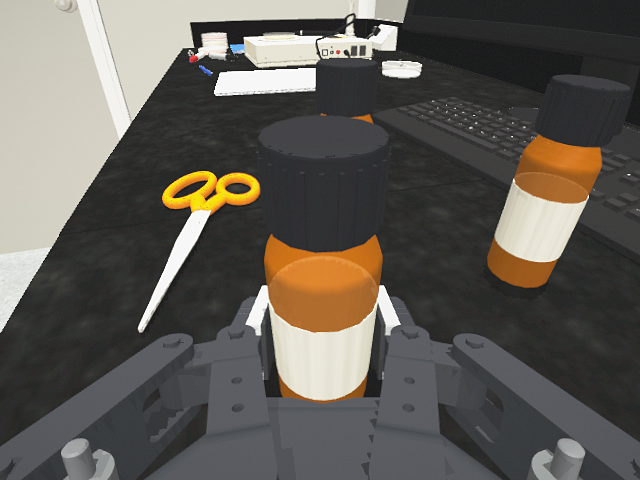

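View pics/s14.png

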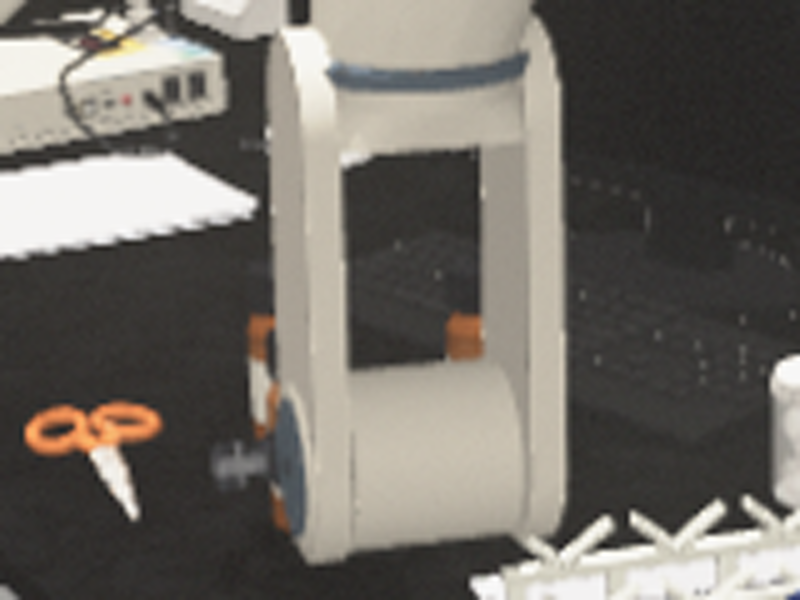

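>>> drive_tool:
  rows: [-10,0,-28,0,0,0,0,-28,0,-75,0,0,0,0,-44,0,-122,0,0,0,0,-44,0,-122,0,0,0,0]

```text
clock: 31.2
eef_pos: [460.4, 284.2, 159.7]
tcp_rot: [3.136, 0.346, 1.314]
contact_force: [0.4, -0.3, -1.6]
opening: 0.453
```

```bash
cat >> h.py <<'E'
def gp(y,dx=4,up=0,s=44): return cr(-70+s*np.cos(.349)+dx,y,43+s*np.sin(.349)+dx*np.tan(.349)+up)
E
python3 - <<'E'
from h import *
st();grab('wrist','w15')
print(gp(-65))
go(target(gp(-65,up=120),CY,-45,52))
go(target(gp(-65,up=90),CY,-90,52))
E
```

```text
t 31.20 q [-0.147  0.553  2.315  1.579  1.208 -1.285] tcp [460.4 284.2 159.7] F [ 0.4 -0.3 -1.6] op 0.453
[612.42706962 -45.34287178  59.50174624]
row [-223.7  230.3   98. ] [  0.1 -25.1  -0.3] n>=5.4 to [622. -10. 143.]
row [-242.9  230.3  153. ] [ -0.1 -70.1  -0.3] n>=6.6 to [612. -45.  98.]
```

View pics/w15.png

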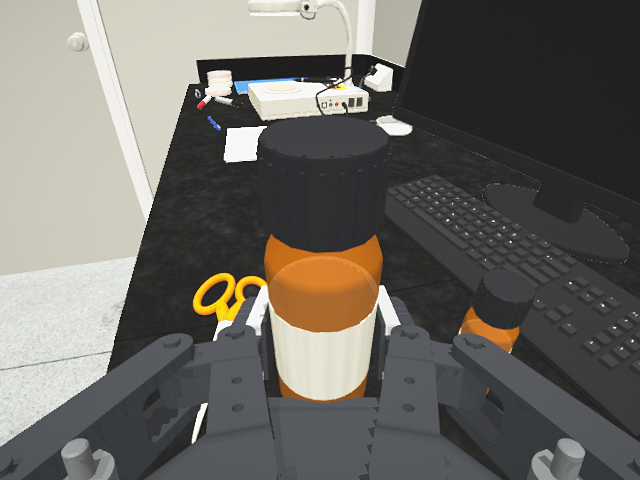

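Run:
```python
from h import *
go(target([500,130,195],CY,-55,52))
go(target([530,80,195],CY,-90,52))
```

```text
row [-100.8   77.4   42.6] [  0.  -35.1  -0.3] n>=3.3 to [507. 159. 152.]
row [-164.   119.1   75.7] [ -0.1 -70.1  -0.3] n>=6.6 to [530.  80. 143.]
```

>>> drive_tool:
  rows: [-30,25,12,0,-10,0,0,-60,50,25,0,-20,0,0,-90,70,40,0,-30,0,0,-115,88,50,0,-40,0,0,-140,104,63,0,-50,0,0,-160,118,74,0,-60,0,0,-164,119,76,0,-70,0,0,-164,119,76,0,-70,0,0,-164,119,76,0,-70,0,0]

```text
clock: 32.38
eef_pos: [528.3, 80.3, 140.8]
tcp_rot: [-2.767, 1.567, 1.693]
contact_force: [-0.4, -0.7, -1.6]
opening: 0.457
```

Run:
```python
from h import *
st();grab('wrist','w16');grab('side','s16',(220,110,380,230),5)
go(target(gp(-65,up=60),CY,-90,52))
```

```text
t 32.38 q [0.145 0.284 1.886 0.004 0.971 0.396] tcp [528.3  80.3 140.8] F [-0.4 -0.7 -1.6] op 0.457
row [ 73.7 112.5  99.6] [-0.2 -0.2 -0. ] n>=2.7 to [612. -45.  68.]
```

View pics/w16.png

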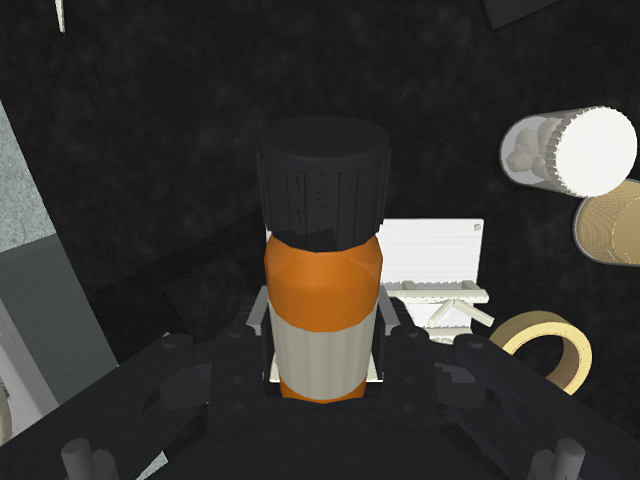

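View pics/s16.png

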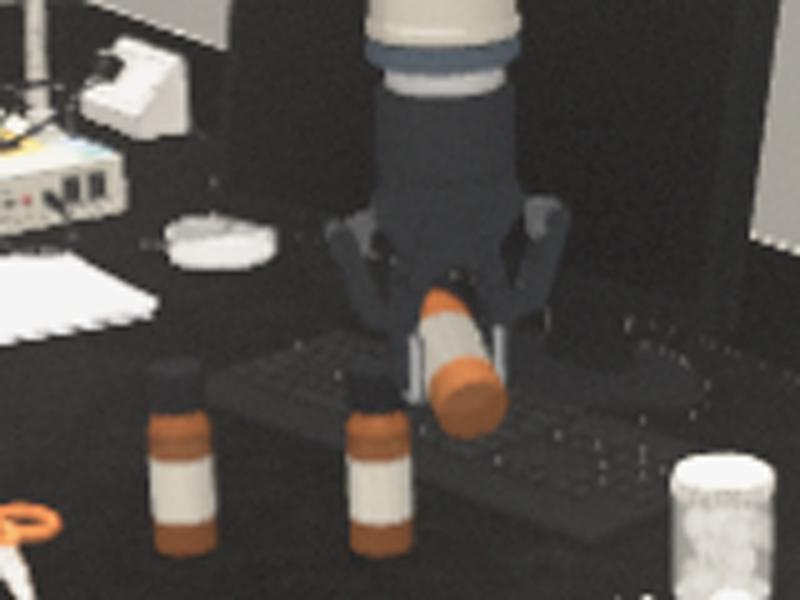

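Run:
```python
from h import *
T=tool();a=np.cos(.349)*H+np.array([0,0,np.sin(.349)])
for bk in (48,52,56):
    G=(T@np.array([-bk,0,0,1]))[:3];print(bk,proj('side',G-44*a),((proj('side',G-44*a)-[220,110])*5).round())
```

```text
48 [314.66760924 191.84457777] [473. 409.]
52 [314.63178767 190.42832844] [473. 402.]
56 [314.59590485 189.00950762] [473. 395.]
```

>>> drive_tool:
  rows: [0,56,50,0,0,0,0,0,112,99,0,0,0,0,0,112,99,0,0,0,0,40,112,99,0,0,0,0,74,112,99,0,0,0,0,100,112,99,0,0,0,0,100,112,99,0,0,0,0]

```text
clock: 33.35
eef_pos: [609.5, -44.8, 39.1]
tcp_rot: [-2.103, 1.565, 2.353]
contact_force: [-0.6, 0.5, -0.6]
opening: 0.455
```

Run:
```python
from h import *
st();T=tool();im=grab('wrist','w17');im=grab('side','s17',(260,140,400,260),5)
a=np.cos(.349)*H+np.array([0,0,np.sin(.349)]);G=(T@np.array([-52,0,0,1]))[:3];print((proj('side',G-44*a)-[260,140])*5)
go(target(gp(-65,up=0),CY,-90,52))
```

```text
t 33.35 q [-0.078  0.526  1.78   0.005  0.84   0.175] tcp [609.5 -44.8  39.1] F [-0.6  0.5 -0.6] op 0.455
[530.69612369 467.85677895]
row [34.2  0.6  0.5] [-0.3 -0.2  0. ] n>=0.5 to [612. -45.   8.]
```

View pics/w17.png

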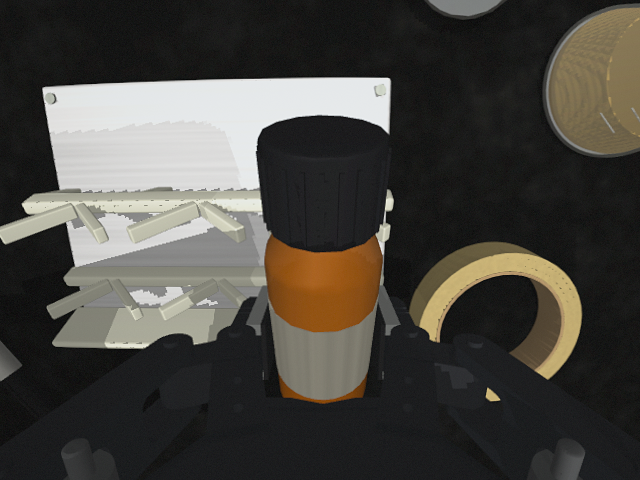

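View pics/s17.png

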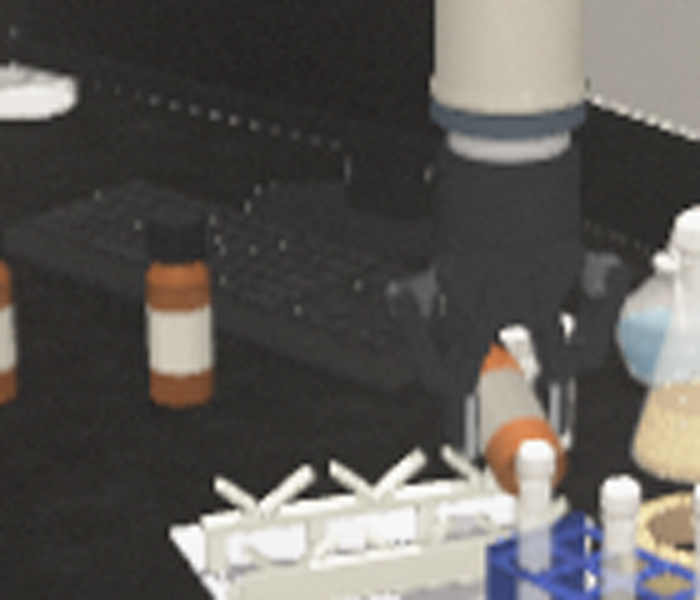

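>>> drive_tool:
  rows: [15,0.5,0,0,0,0,0,26,0.5,0,0,0,0,0,30,0.5,0,0,0,0,0,30,0.5,0,0,0,0,0]

```text
clock: 33.95
eef_pos: [612.3, -44.7, 11.4]
tcp_rot: [-2.951, 1.567, 1.506]
contact_force: [-0.6, -0.1, -0.8]
opening: 0.451
```

Run:
```python
from h import *
st();im=grab('side','s18',(300,180,400,260),6)
go(target(gp(-65,up=0),CY,-90,52))
```

```text
t 33.95 q [-0.077  0.568  1.788  0.005  0.787  0.175] tcp [612.3 -44.7  11.4] F [-0.6 -0.1 -0.8] op 0.451
row [4.2 0.  0.6] [-0.3 -0.2  0. ] n>=0.1 to [612. -45.   8.]
```

View pics/s18.png

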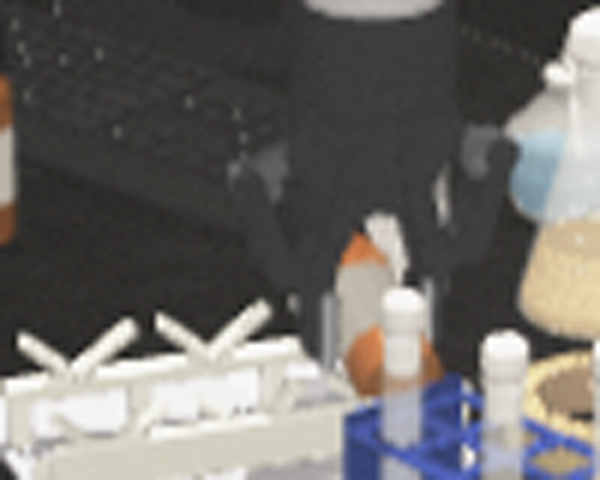

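Keep lowering slowly, watching the force.

>>> drive_tool:
  rows: [3,0,0,0,0,0,0,5,0,0,0,0,0,0,5,0,0,0,0,0,0]

```text
clock: 34.38
eef_pos: [613.3, -44.6, 9.3]
tcp_rot: [2.816, 1.567, 0.989]
contact_force: [-8.2, 2.2, 24.1]
opening: 0.457
```

>>> drive_tool:
  rows: [2,0,0,0,0,0,0,3,0,0,0,0,0,0,3,0,0,0,0,0,0]

```text
clock: 34.75
eef_pos: [613.3, -44.5, 9.2]
tcp_rot: [2.751, 1.566, 0.924]
contact_force: [-11.2, 0.2, 30.0]
opening: 0.456
```

>>> drive_tool:
  rows: [-2,0,0,0,0,0,0,-2,0,0,0,0,0,60,-2,0,0,0,0,0,62,-2,0,0,0,0,0,62]

```text
clock: 35.25
eef_pos: [613.2, -44.6, 10.9]
tcp_rot: [2.844, 1.567, 1.018]
contact_force: [-1.1, -0.4, 0.1]
opening: 0.618
```

Run:
```python
from h import *
st();grab('wrist','w19');im=grab('side','s19',(300,180,400,260),6)
```

```text
t 35.25 q [-0.077  0.568  1.787  0.005  0.784  0.175] tcp [613.2 -44.6  10.9] F [-1.1 -0.4  0.1] op 0.618
```

View pics/w19.png

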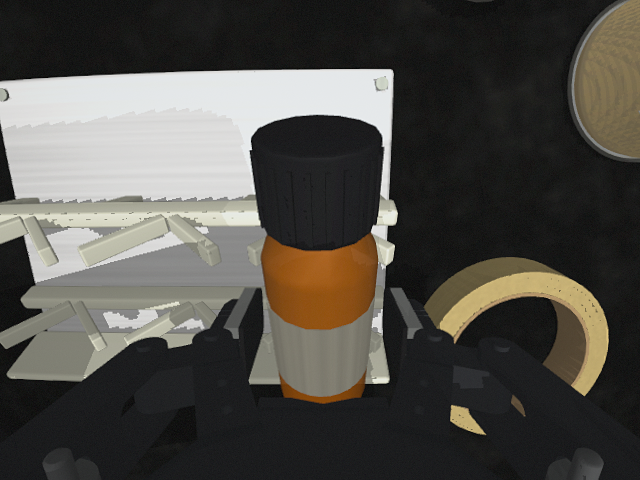

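View pics/s19.png

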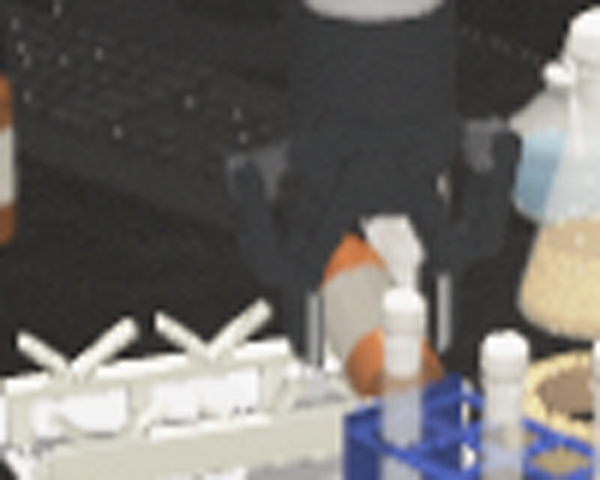

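>>> drive_tool:
  rows: [-60,0,0,0,0,0,62,-120,0,0,0,0,0,75,-170,0,0,0,0,0,75,-170,-100,0,0,0,0,75,-170,-160,0,0,0,0,75,-170,-160,0,0,0,0,75]

```text
clock: 36.1
eef_pos: [455.0, -4.2, 180.4]
tcp_rot: [-3.139, 1.567, 1.318]
contact_force: [1.1, -0.1, 0.5]
opening: 0.747
```

Run:
```python
from h import *
st();im=grab('wrist','w20');im=grab('side','s20',(220,150,420,300),4)
grab('top','t20',(110,160,390,300),2.8)
T=tool();im=cv2.imread('pics/w20_raw.png')
a=np.cos(.349)*H+np.array([0,0,np.sin(.349)])
for d in(0,40,80,120):
    p=proj('wrist',cr(-70,-65,43)+d*a,T);cv2.circle(im,tuple(int(v) for v in p),3,(0,0,255),-1)
cv2.imwrite('pics/w20.png',im)
h60=np.radians(60);H6=np.array([np.cos(h60),np.sin(h60),0])
go(target(BB-150*H6+[0,0,150],h60,-20,52))
```

```text
t 36.10 q [-0.015  0.111  2.007  0.004  1.023  0.238] tcp [455.   -4.2 180.4] F [ 1.1 -0.1  0.5] op 0.747
row [  49.7  -82.1 -263.3] [13.4 69.3  9.3] n>=6.7 to [444. 271. 132.]
```

View pics/w20.png

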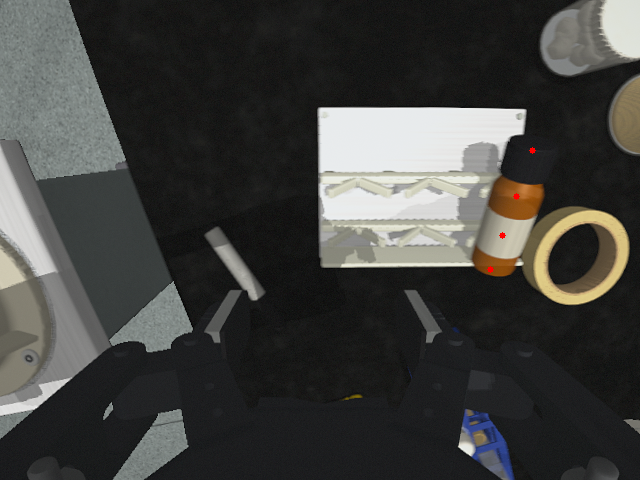

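View pics/s20.png

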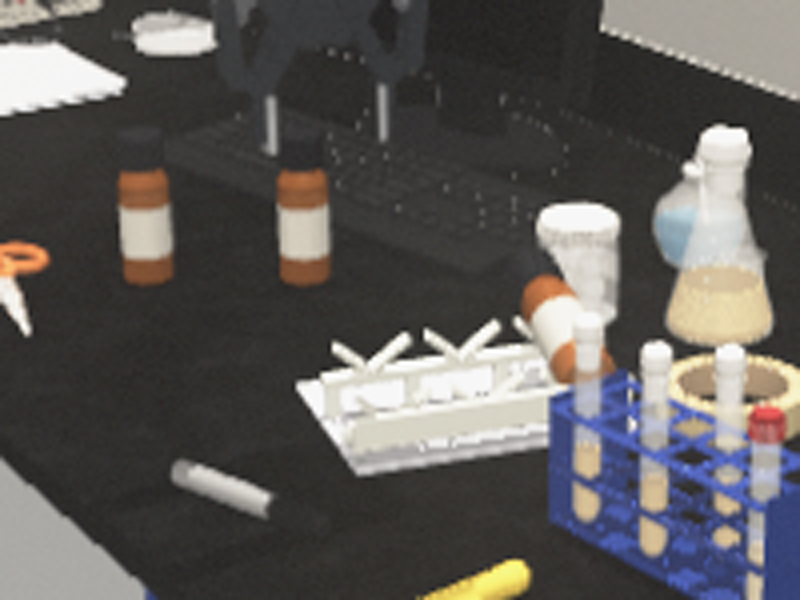

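View pics/t20.png

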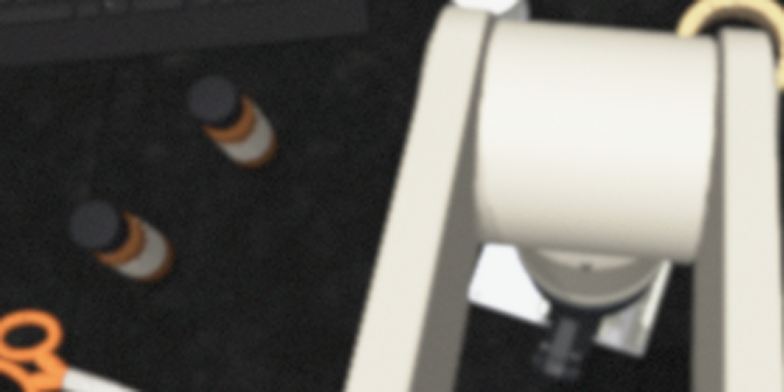

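>>> drive_tool:
  rows: [0,-10,-40,2,10,1,75,0,-20,-80,4,20,3,75,10,-35,-120,6,30,4,75,20,-50,-160,8,40,5,75,30,-65,-200,10,50,7,75,40,-75,-240,12,60,8,75,50,-82,-263,13,69,9,75,50,-82,-263,13,69,9,75,50,-82,-263,13,69,9,75]

```text
clock: 37.38
eef_pos: [442.1, 270.7, 125.0]
tcp_rot: [-3.126, 0.362, 1.061]
contact_force: [0.1, 0.2, 0.4]
opening: 0.749
```

Run:
```python
from h import *
st();T=tool();im=grab('wrist','w21')
for b in (BA,BB):
    p=proj('wrist',b+[0,0,120],T);cv2.circle(im,tuple(int(v) for v in p),3,(0,0,255),-1)
cv2.imwrite('pics/w21.png',im)
h60=np.radians(60);H6=np.array([np.cos(h60),np.sin(h60),0])
go(target(BB-110*H6+[0,0,84],h60,-20,52))
go(target(BB+[0,0,44],h60,-20,52))
```

```text
t 37.38 q [-0.123  0.638  2.514  1.962  1.213 -1.566] tcp [442.1 270.7 125. ] F [0.1 0.2 0.4] op 0.749
row [60.1  1.3 43.4] [-0.3  0.7  0.7] n>=1.2 to [464. 306.  66.]
row [177.1   2.8  42. ] [-0.3  0.7  0.7] n>=2.9 to [519. 401.  26.]
```

View pics/w21.png

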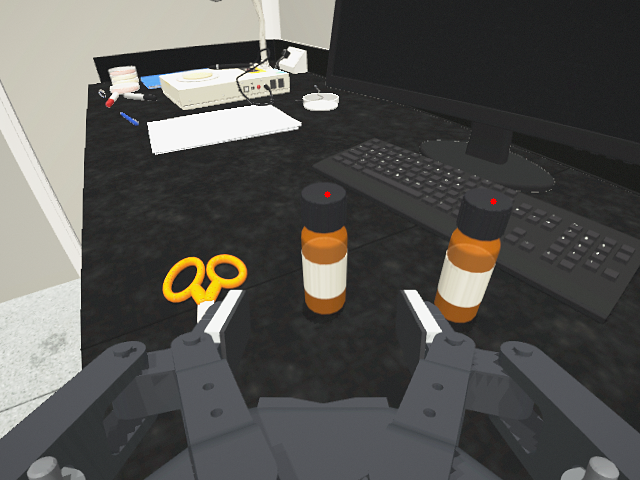

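>>> drive_tool:
  rows: [30,0.5,22,0,0.5,0.5,75,60,1,43,0,0.5,0.5,75,100,1,42.5,0,0.5,0.5,75,140,1.5,42,0,0.5,0.5,75,177,1.5,42,0,0.5,0.5,75,177,1.5,42,0,0.5,0.5,75,177,1.5,42,0,0.5,0.5,0,177,1.5,42,0,0.5,0.5,0,177,1.5,42,0,0.5,0.5,0]
  newtons: 40

```text
clock: 38.55
eef_pos: [518.9, 401.7, 29.8]
tcp_rot: [-3.136, 0.347, 1.05]
contact_force: [-1.2, 2.0, 10.7]
opening: 0.455
```

Run:
```python
from h import *
st();grab('wrist','w22');T=tool();print((T@np.array([-52,0,0,1]))[:3])
mv([0,0,100])
```

```text
t 38.55 q [ 0.275  0.903  2.296  2.38   1.266 -1.607] tcp [518.9 401.7  29.8] F [-1.2  2.  10.7] op 0.455
[494.52449881 359.28822102  47.43332003]
[-34.   -0.5 -94.1]
```

View pics/w22.png

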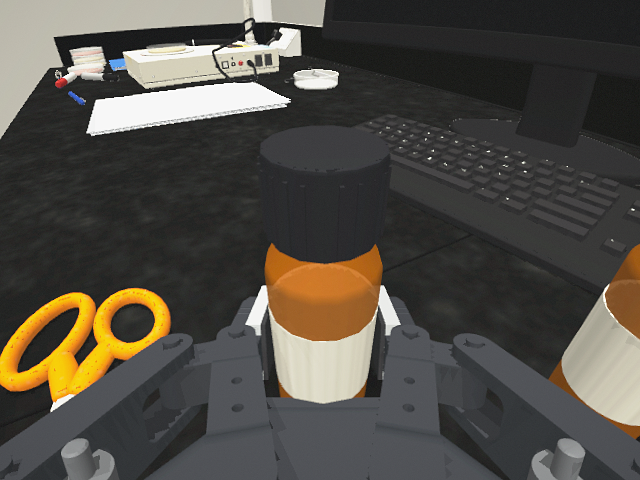

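>>> drive_tool:
  rows: [-10,0,-28,0,0,0,0,-28,0,-75,0,0,0,0,-44,0,-122,0,0,0,0,-44,0,-122,0,0,0,0]

```text
clock: 39.1
eef_pos: [520.7, 400.6, 164.6]
tcp_rot: [-3.141, 0.342, 1.047]
contact_force: [0.7, 0.8, -1.4]
opening: 0.459
```

Run:
```python
from h import *
st();grab('wrist','w23');grab('side','s23',(180,110,340,230),5)
go(target([470,250,195],CY,-20,52))
go(target([500,130,195],CY,-55,52))
go(target([530,80,195],CY,-90,52))
```

```text
t 39.10 q [ 0.271  0.538  2.348  2.28   1.054 -1.365] tcp [520.7 400.6 164.6] F [ 0.7  0.8 -1.4] op 0.459
row [-107.4   19.    20.7] [ -5.5  -0.2 -14.6] n>=1.8 to [482. 297. 177.]
row [-200.   110.2   80.1] [ -9.8 -35.  -12.4] n>=3.9 to [507. 159. 152.]
row [-250.5  169.3  108. ] [-13.7 -69.7  -9.3] n>=6.7 to [530.  80. 143.]
```

View pics/w23.png

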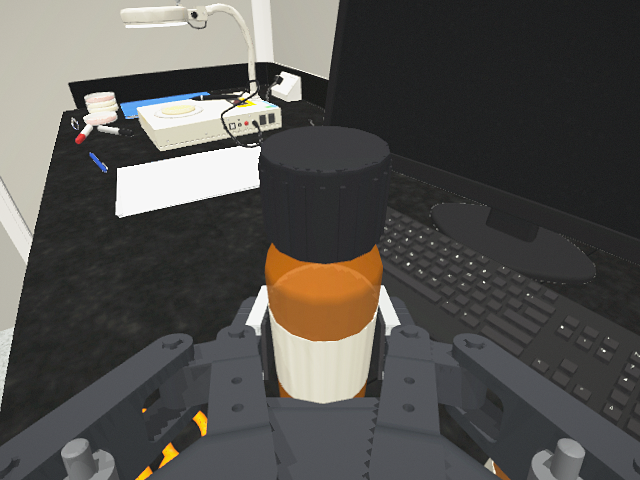

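View pics/s23.png

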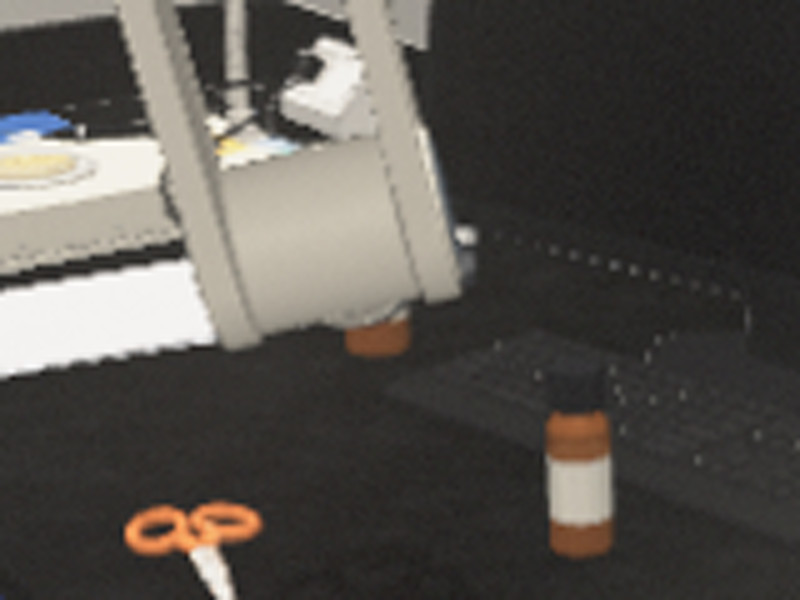

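>>> drive_tool:
  rows: [-54,10,10,-3,0,-7,0,-107,19,21,-5.5,0,-14.5,0,-130,45,40,-7,-10,-14,0,-160,75,60,-8,-20,-13,0,-190,100,75,-9,-30,-13,0,-215,125,85,-11,-40,-12,0,-230,145,95,-12,-50,-11,0,-250,169,108,-13,-60,-10,0,-250,169,108,-13.7,-69.7,-9.3,0,-250,169,108,-13.7,-69.7,-9.3,0]

```text
clock: 40.45
eef_pos: [529.6, 82.2, 140.9]
tcp_rot: [-1.073, 1.567, -2.892]
contact_force: [-1.0, 0.5, -2.3]
opening: 0.458
```

Run:
```python
from h import *
st()
P=gp(0,up=40,s=47)-[1.5,0,0]
go(target(P,CY,-90,52))
grab('wrist','w24')
```

```text
t 40.45 q [ 0.151  0.289  1.88  -0.     0.976  0.4  ] tcp [529.6  82.2 140.9] F [-1.   0.5 -2.3] op 0.458
row [ 92.4  45.5 100.5] [0.2 0.1 0.2] n>=2.3 to [549. -26.  49.]
```

>>> drive_tool:
  rows: [0,22,50,0,0,0,0,0,45,100,0,0,0,0,0,45,100,0,0,0,0,50,45,100,0,0,0,0,92,45,100,0,0,0,0,115,45,100,0,0,0,0,125,45,100,0,0,0,0,125,45,100,0,0,0,0]

```text
clock: 41.5
eef_pos: [546.5, -26.0, 14.9]
tcp_rot: [-1.836, 1.565, 2.627]
contact_force: [0.5, 0.1, -0.8]
opening: 0.458
```

Run:
```python
from h import *
st()
P=gp(0,up=0,s=47)-[1.5,0,0]
go(target(P,CY,-90,52))
grab('wrist','w25');grab('side','s25',(280,180,400,270),6)
```

```text
t 41.50 q [-0.052  0.488  1.932  0.004  0.727  0.194] tcp [546.5 -26.   14.9] F [ 0.5  0.1 -0.8] op 0.458
row [ 6.3  2.3 -0.1] [ 0.1 -0.1  0.3] n>=0.1 to [549. -26.   9.]
```

View pics/w25.png

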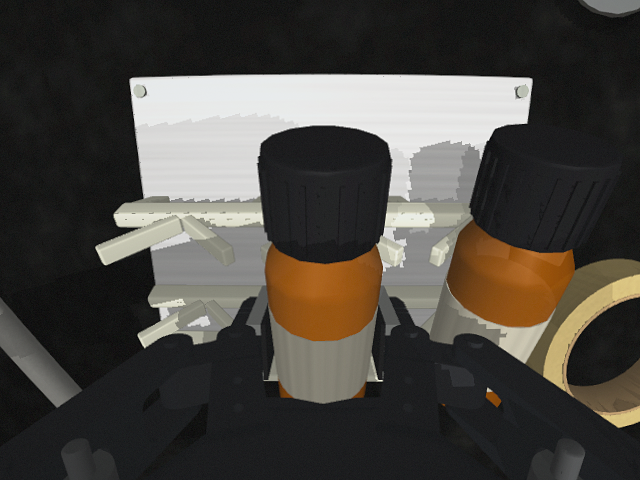

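View pics/s25.png

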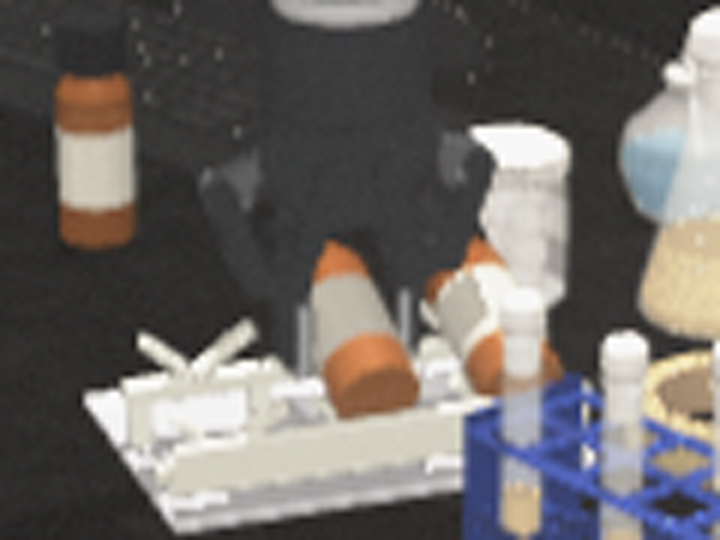

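Run:
```python
from h import *
T=tool();a=np.cos(.349)*H+np.array([0,0,np.sin(.349)]);n=-np.sin(.349)*H+np.array([0,0,np.cos(.349)])
G=(T@np.array([-52,0,0,1]))[:3]
c=lambda P:((proj('side',P)-[280,180])*6).round()
print('bottom c',c(G-47*a),'low edge',c(G-47*a-20*n), 'seated', c(cr(-70,0,43)), c(cr(-70,0,43)-20*n))
f=cr(-60,0,16); print('stop top',c(f-2*a+27*n), 'cradle frame bottom', (rotz(CY).T@(G-47*a-CO)).round(1))
```

```text
bottom c [379. 393.] low edge [374. 426.] seated [387. 413.] [382. 446.]
stop top [388. 419.] cradle frame bottom [-66.5   2.8  51.6]
```

>>> drive_tool:
  rows: [0,2,0,0,0,0,0,3,2,0,0,0,0,0,6,2,0,0,0,0,0,6,2,0,0,0,0,0]

```text
clock: 42.1
eef_pos: [550.2, -25.8, 10.2]
tcp_rot: [-2.417, 1.567, 2.046]
contact_force: [-0.0, 5.4, 2.5]
opening: 0.456
```

>>> drive_tool:
  rows: [2,0,0,0,0,0,0,3,0,0,0,0,0,0,3,0,0,0,0,0,0]

```text
clock: 42.48
eef_pos: [550.7, -25.4, 8.9]
tcp_rot: [-2.702, 1.567, 1.761]
contact_force: [-6.7, 3.2, 23.2]
opening: 0.457
```

>>> drive_tool:
  rows: [-2,0,0,0,0,0,0,-2,0,0,0,0,0,56,-2,0,0,0,0,0,57,-2,0,0,0,0,0,57]

```text
clock: 42.98
eef_pos: [550.6, -25.5, 10.6]
tcp_rot: [-2.604, 1.567, 1.859]
contact_force: [-1.0, -0.4, -0.6]
opening: 0.567
```

Run:
```python
from h import *
st();grab('wrist','w26');im=grab('side','s26',(280,180,400,270),6)
```

```text
t 42.98 q [-0.051  0.498  1.928  0.005  0.717  0.194] tcp [550.6 -25.5  10.6] F [-1.  -0.4 -0.6] op 0.567
```

View pics/w26.png

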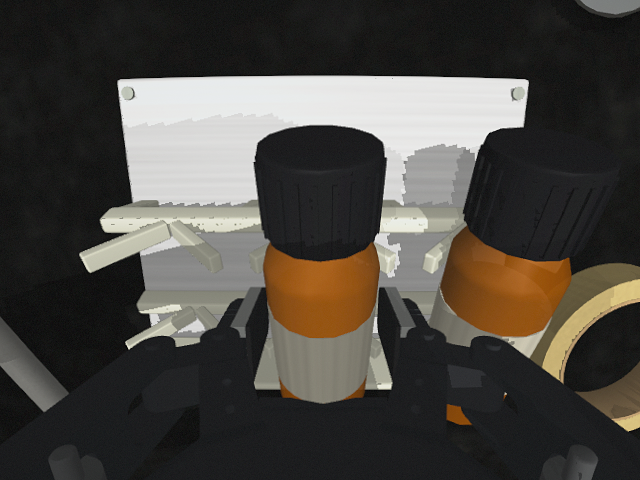

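View pics/s26.png

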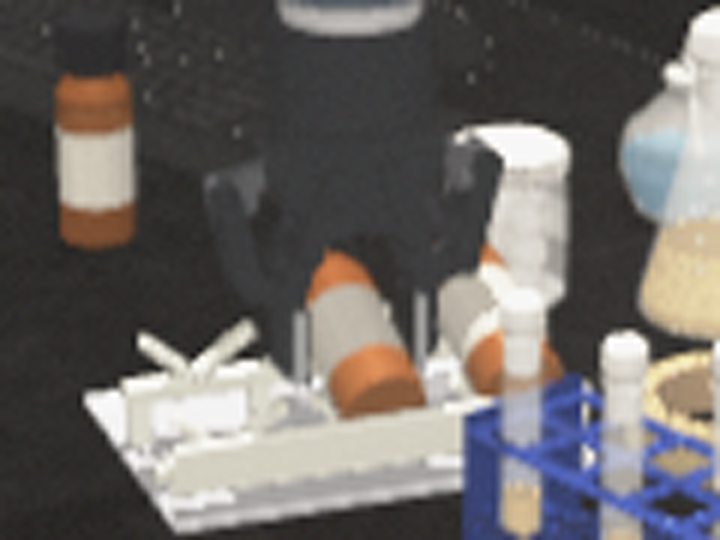

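>>> drive_tool:
  rows: [-60,0,0,0,0,0,57,-120,0,0,0,0,0,75,-170,0,0,0,0,0,75,-170,-100,0,0,0,0,75,-170,-130,0,0,0,0,75,-170,-130,0,0,0,0,75]

```text
clock: 43.82
eef_pos: [420.3, 6.5, 180.4]
tcp_rot: [-2.115, 1.565, 2.349]
contact_force: [0.2, 0.1, 0.2]
opening: 0.752
```

Run:
```python
from h import *
st();im=grab('wrist','w27');im=grab('side','s27',(280,180,400,270),6);grab('top','t27',(110,160,390,300),2.8)
T=tool();im=cv2.imread('pics/w27_raw.png');ims=cv2.imread('pics/s27.png')
a=np.cos(.349)*H+np.array([0,0,np.sin(.349)])
for y in(-65,0):
  for d in(0,40,80,120):
    P=cr(-70,y,43)+d*a
    p=proj('wrist',P,T);cv2.circle(im,tuple(int(v) for v in p),3,(0,0,255),-1)
    p=(proj('side',P)-[280,180])*6;cv2.circle(ims,tuple(int(v) for v in p),3,(0,0,255),-1)
cv2.imwrite('pics/w27.png',im);cv2.imwrite('pics/s27.png',ims)
```

```text
t 43.83 q [0.008 0.056 2.068 0.005 1.021 0.255] tcp [420.3   6.5 180.4] F [0.2 0.1 0.2] op 0.752
```

View pics/w27.png

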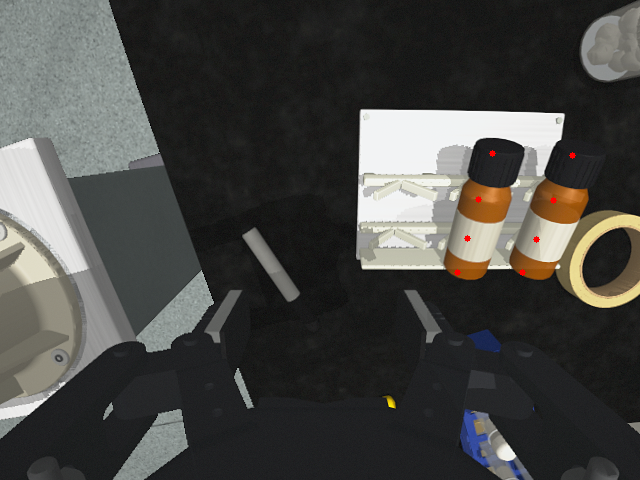

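View pics/s27.png

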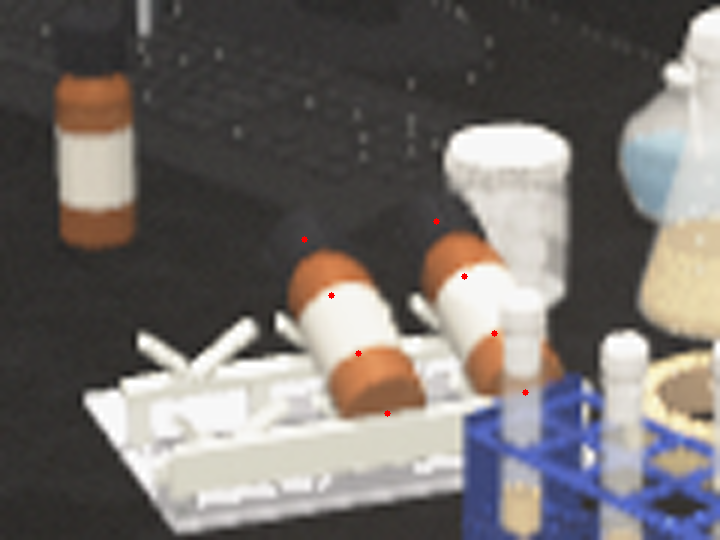

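View pics/t27.png

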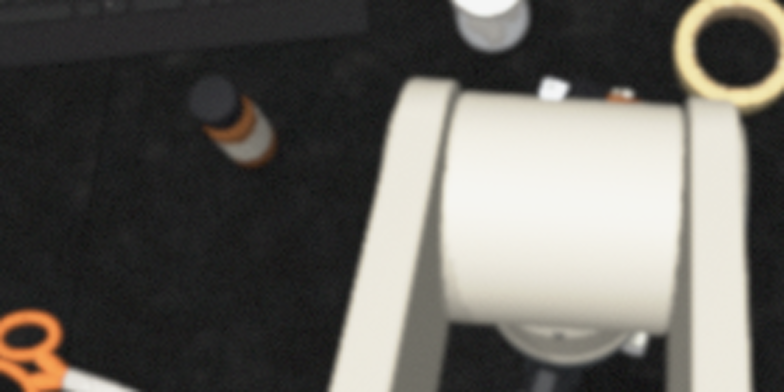

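```bash
cat > sil.py <<'E'
from h import *
def sil(T,wname,sname,ys,out,off=(0,0,0)):
    im=cv2.imread(f'pics/{wname}_raw.png');ims=cv2.imread(f'pics/{sname}_raw.png')
    S=5
    a=np.cos(.349)*H+np.array([0,0,np.sin(.349)]);n=-np.sin(.349)*H+np.array([0,0,np.cos(.349)]);l=np.cross(a,n)
    im=cv2.resize(im,None,fx=3,fy=3,interpolation=cv2.INTER_CUBIC);ims=cv2.resize(ims,None,fx=S,fy=S,interpolation=cv2.INTER_CUBIC)
    for y in ys:
        for d,rr in((0,20),(80,20),(120,18)):
            w=[];s=[]
            for t in np.linspace(0,2*np.pi,40):
                P=cr(-70+off[0],y+off[1],43+off[2])+d*a+rr*(np.cos(t)*n+np.sin(t)*l)
                w.append(proj('wrist',P,T)*3);s.append(proj('side',P)*S)
            cv2.polylines(im,[np.int32(w)],True,(0,255,0),1);cv2.polylines(ims,[np.int32(s)],True,(0,255,0),1)
    c=proj('wrist',cr(0,0,40),T)*3;x0=int(max(0,min(c[0]-350,im.shape[1]-800)));y0=int(max(0,min(c[1]-260,im.shape[0]-560)))
    cv2.imwrite(f'pics/{out}_w.png',im[y0:y0+560,x0:x0+800])
    c=proj('side',cr(0,0,40))*S;cv2.imwrite(f'pics/{out}_s.png',ims[int(c[1])-250:int(c[1])+250,int(c[0])-350:int(c[0])+350])
E
python3 - <<'E'
from sil import *
sil(tool(),'w27','s27',(-65,0),'sil1')
E
```

```text
(no output)
```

View pics/sil1_w.png

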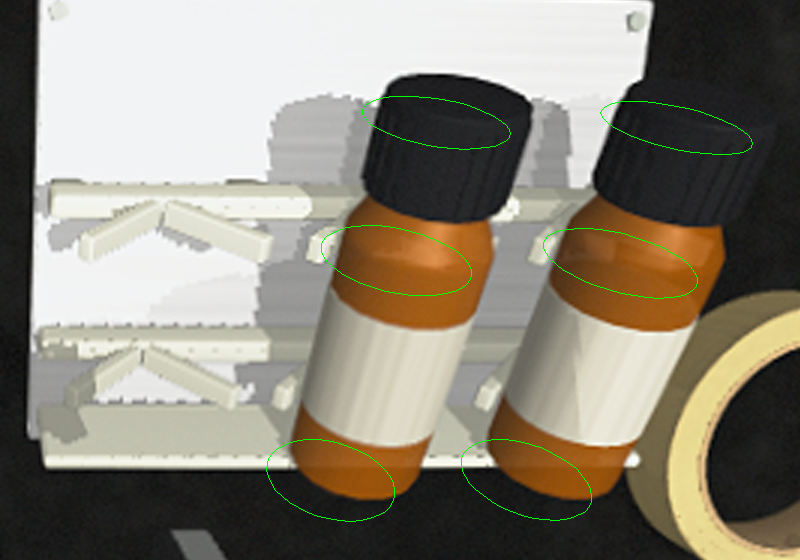

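View pics/sil1_s.png

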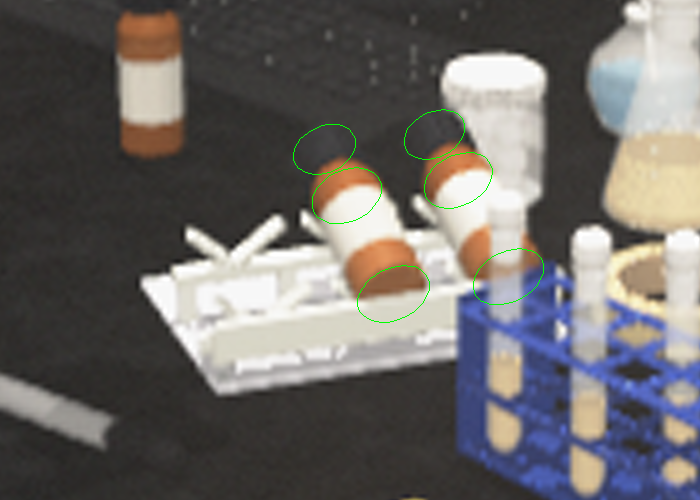

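Run:
```python
from h import *
im=cv2.imread('pics/w27_raw.png')
for z,pts in ((6,[(75,100),(75,-100),(-75,100),(-75,-100)]),):
    for x,y in pts:
        p=proj('wrist',cr(x,y,z));cv2.circle(im,tuple(int(v) for v in p),2,(0,0,255),-1)
a=np.cos(.349)*H+np.array([0,0,np.sin(.349)]);n=-np.sin(.349)*H+np.array([0,0,np.cos(.349)])
ey=rotz(CY)[:,1]
for y in (65,0,-65):
    f=cr(-60,y,16)
    for s in(18,70):
        for k in(-24,0,24):
            p=proj('wrist',f+s*a+abs(k)*n+k*ey);cv2.circle(im,tuple(int(v) for v in p),2,(255,0,255),-1)
    p=proj('wrist',f-2*a+27*n);cv2.circle(im,tuple(int(v) for v in p),2,(0,255,0),-1)
cv2.imwrite('pics/w27c.png',cv2.resize(im[90:290,340:600],None,fx=3,fy=3))
```

```text
(no output)
```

View pics/w27c.png

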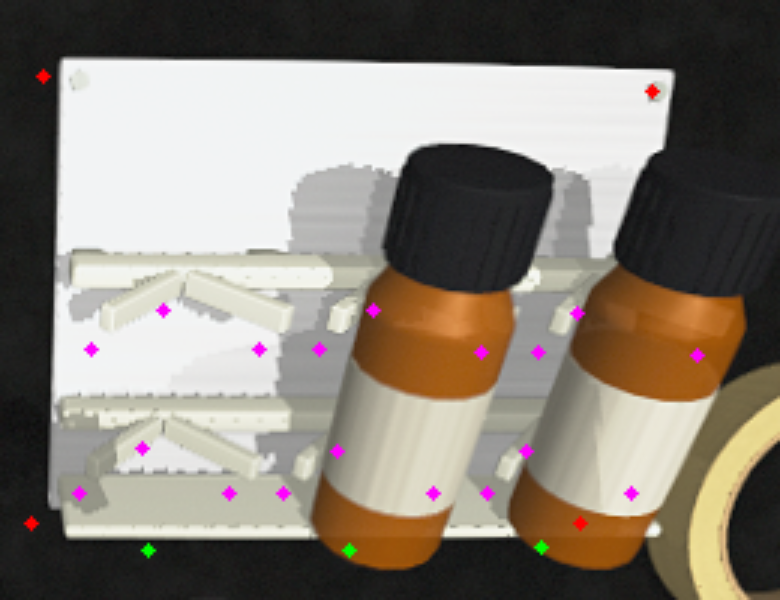

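Run:
```python
from h import *
print('A cap',onz('top',110+214/2.8,160+100/2.8,120))
for u,v in ((240,172),(56,187),(200,176)): print('kb',onz('top',u,v,10).round())
h5=np.radians(50);H5=np.array([np.cos(h5),np.sin(h5),0])
go(target(BA-150*H5+[0,0,150],h5,-20,52))
```

```text
A cap [595.62852776 285.35806565 120.        ]
kb [698. 202.  10.]
kb [629. 629.  10.]
kb [681. 296.  10.]
row [  50.1   53.2 -222.4] [22.4 68.6 15.8] n>=6.9 to [532. 209. 132.]
```

>>> drive_tool:
  rows: [0,5,-30,3,10,2,75,0,12,-60,6,20,5,75,10,20,-95,9,30,7,75,20,28,-130,13,40,9,75,30,38,-165,16,50,11,75,40,46,-200,19,60,14,75,50,53,-222,22,69,16,75,50,53,-222,22,69,16,75,50,53,-222,22,69,16,75]

```text
clock: 45.1
eef_pos: [530.2, 208.0, 125.5]
tcp_rot: [-3.134, 0.347, 0.878]
contact_force: [-0.5, 0.5, -0.7]
opening: 0.752
```

Run:
```python
from h import *
st();T=tool();im=grab('wrist','w28')
p=proj('wrist',BA+[0,0,120],T);print(p);cv2.circle(im,tuple(int(v) for v in p),3,(0,0,255),-1)
cv2.imwrite('pics/w28.png',im)
h5=np.radians(50);H5=np.array([np.cos(h5),np.sin(h5),0])
go(target(BA-110*H5+[0,0,84],h5,-20,52))
go(target(BA+[0,0,44],h5,-20,52))
```

```text
t 45.10 q [-0.199  0.643  2.436  2.044  1.194 -1.504] tcp [530.2 208.  125.5] F [-0.5  0.5 -0.7] op 0.752
[326.38931046 197.07832471]
row [59.6  1.3 44.4] [-0.1 -0.2  0.3] n>=1.2 to [558. 239.  66.]
row [176.7   1.9  44.7] [-0.1 -0.2  0.3] n>=2.9 to [629. 323.  26.]
```

View pics/w28.png

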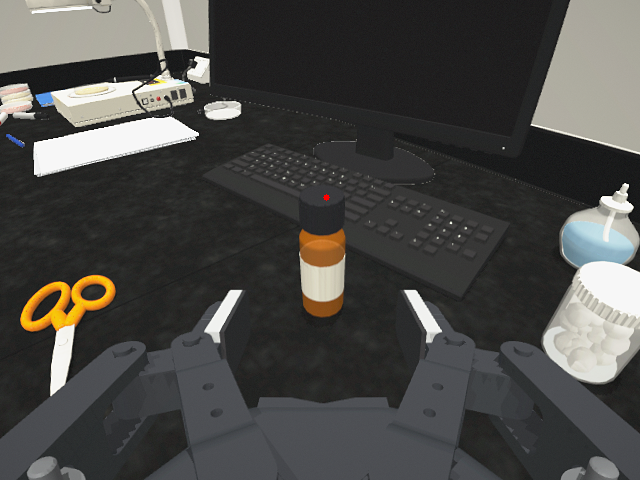

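>>> drive_tool:
  rows: [30,0,22,0,0,0,75,60,0,44,0,0,0,75,100,0,44,0,0,0,75,140,0,44.5,0,0,0,75,176,0,44.5,0,0,0,75,176,0,44.5,0,0,0,75,176,0,44.5,0,0,0,0,176,0,44.5,0,0,0,0,176,0,44.5,0,0,0,0]
  newtons: 40

```text
clock: 46.28
eef_pos: [627.4, 324.2, 29.5]
tcp_rot: [-3.139, 0.341, 0.878]
contact_force: [-1.3, 2.3, 9.4]
opening: 0.457
```

Run:
```python
from h import *
st();grab('wrist','w29');T=tool();print((T@np.array([-52,0,0,1]))[:3])
mv([0,0,100])
```

```text
t 46.27 q [ 0.132  0.893  2.201  2.382  1.194 -1.533] tcp [627.4 324.2  29.5] F [-1.3  2.3  9.4] op 0.457
[596.09777803 286.42734136  46.97804283]
[-33.5  -0.3 -94.2]
```

View pics/w29.png

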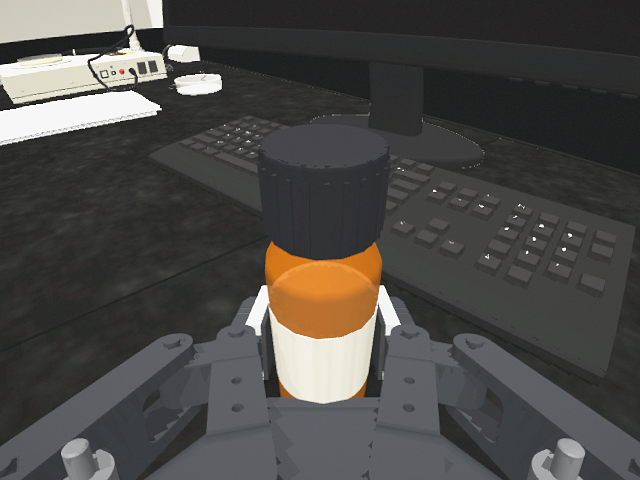

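>>> drive_tool:
  rows: [-10,0,-28,0,0,0,0,-28,0,-75,0,0,0,0,-44,0,-125,0,0,0,0,-44,0,-125,0,0,0,0]

```text
clock: 46.82
eef_pos: [629.0, 323.4, 167.4]
tcp_rot: [3.14, 0.336, 0.876]
contact_force: [0.3, -0.8, -0.7]
opening: 0.455
```

Run:
```python
from h import *
st()
go(target([500,200,200],CY,-20,52))
go(target([490,130,200],CY,-55,52))
go(target([500,80,200],CY,-90,52))
```

```text
t 46.83 q [ 0.13   0.558  2.248  2.277  1.    -1.304] tcp [629.  323.4 167.4] F [ 0.3 -0.8 -0.7] op 0.455
row [-130.7  -41.1   29.9] [ -8.4  -0.7 -23.9] n>=2.4 to [512. 247. 182.]
row [-195.5    4.1   78.9] [-15.5 -35.1 -20.6] n>=4.1 to [497. 159. 157.]
row [-248.1   56.6  107.4] [-22.  -69.5 -15.7] n>=7.0 to [500.  80. 148.]
```

>>> drive_tool:
  rows: [-45,-15,10,-3,0,-8,0,-90,-30,20,-6,0,-16,0,-130,-35,32,-9,-4,-23,0,-155,-20,50,-11,-14,-23,0,-180,-5,68,-13,-24,-22,0,-195,4,79,-15.5,-35,-20.5,0,-215,22,90,-18,-47,-19,0,-235,42,100,-20,-58,-17,0,-248,57,107,-22,-69.5,-15.5,0,-248,57,107,-22,-69.5,-15.5,0]

```text
clock: 48.08
eef_pos: [500.7, 79.1, 148.1]
tcp_rot: [0.575, 1.564, -1.249]
contact_force: [0.1, 1.3, -0.9]
opening: 0.457
```

Run:
```python
from h import *
st()
P=gp(65,up=40,s=47)
go(target(P,CY,-90,52))
go(target([520,40,200],CY,-90,52))
```

```text
t 48.08 q [ 0.159  0.234  1.937 -0.008  0.969  0.417] tcp [500.7  79.1 148.1] F [ 0.1  1.3 -0.9] op 0.457
row [100.1   8.9  89.3] [-0.1  0.3 -0.2] n>=2.2 to [487. -10.  49.]
row [ 0.4 28.5 33. ] [-0.1  0.3 -0.2] n>=0.7 to [520.  40. 148.]
```

>>> drive_tool:
  rows: [0,4,45,0,0,0,0,0,9,89,0,0,0,0,0,9,89,0,0,0,0,50,9,89,0,0,0,0,100,9,89,0,0,0,0,123,9,89,0,0,0,0,132,9,89,0,0,0,0,132,9,89,0,0,0,0]

```text
clock: 49.08
eef_pos: [487.0, -10.2, 16.3]
tcp_rot: [0.392, 1.564, -1.432]
contact_force: [1.0, 0.5, -0.7]
opening: 0.455
```

Run:
```python
from h import *
st()
P=gp(65,up=0,s=47)
go(target(P,CY,-90,52))
grab('wrist','w30');grab('side','s30',(280,180,400,270),6)
```

```text
t 49.08 q [-0.019  0.416  2.065 -0.011  0.659  0.243] tcp [487.  -10.2  16.3] F [ 1.   0.5 -0.7] op 0.455
row [ 7.7  0.2 -0. ] [-0.1  0.4 -0.1] n>=0.1 to [487. -10.   9.]
```

View pics/w30.png

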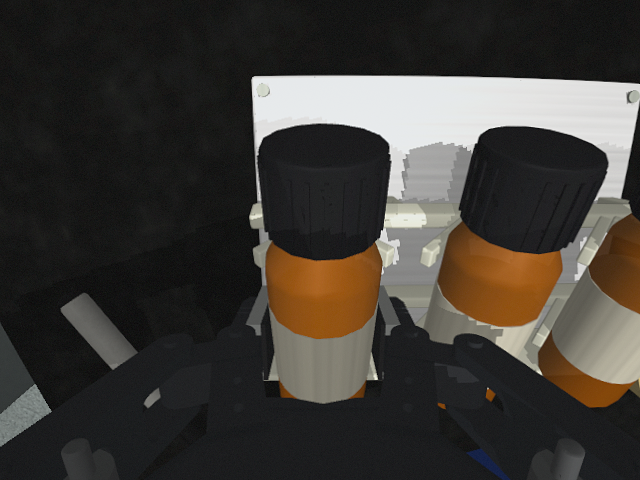

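View pics/s30.png

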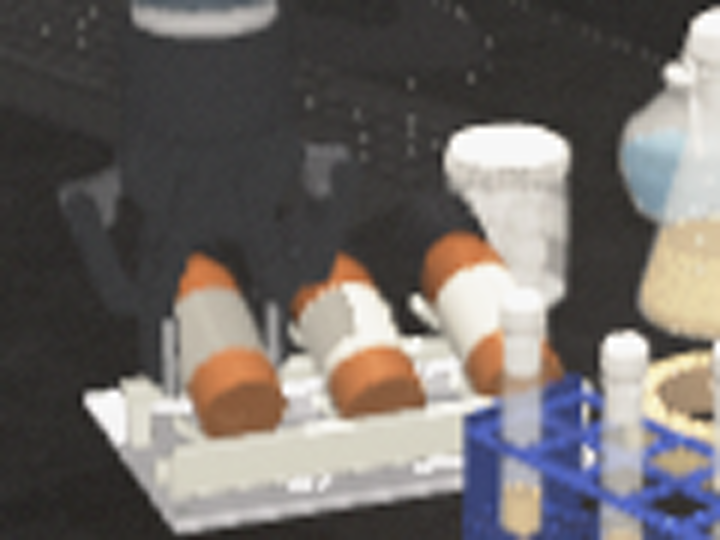

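>>> drive_tool:
  rows: [4,0,0,0,0,0,0,7,0,0,0,0,0,0,7,0,0,0,0,0,0]

```text
clock: 49.55
eef_pos: [488.1, -10.3, 10.4]
tcp_rot: [0.724, 1.563, -1.1]
contact_force: [-0.2, -0.3, -1.0]
opening: 0.454
```

>>> drive_tool:
  rows: [2,0,0,0,0,0,0,2.5,0,0,0,0,0,0,2.5,0,0,0,0,0,0]

```text
clock: 49.92
eef_pos: [488.0, -10.3, 9.4]
tcp_rot: [0.737, 1.563, -1.087]
contact_force: [-8.9, 0.2, 25.5]
opening: 0.456
```

>>> drive_tool:
  rows: [-1.5,0,0,0,0,0,0,-1.5,0,0,0,0,0,56,-1.5,0,0,0,0,0,57,-1.5,0,0,0,0,0,57,-60,0,0,0,0,0,57,-120,0,0,0,0,0,57,-180,0,0,0,0,0,57,-230,0,0,0,0,0,57,-230,0,0,0,0,0,57]

```text
clock: 51.05
eef_pos: [489.7, -8.7, 243.4]
tcp_rot: [1.275, 1.558, -0.55]
contact_force: [-0.2, 0.6, -0.3]
opening: 0.571
```

Run:
```python
from sil import *
st();T=tool();grab('wrist','w31');grab('side','s31',(260,170,440,300),4.4)
sil(T,'w31','s31',(-65,0,65),'sil2')
```

```text
t 51.05 q [-0.016  0.093  1.876 -0.007  1.162  0.24 ] tcp [489.7  -8.7 243.4] F [-0.2  0.6 -0.3] op 0.571
```

View pics/sil2_w.png

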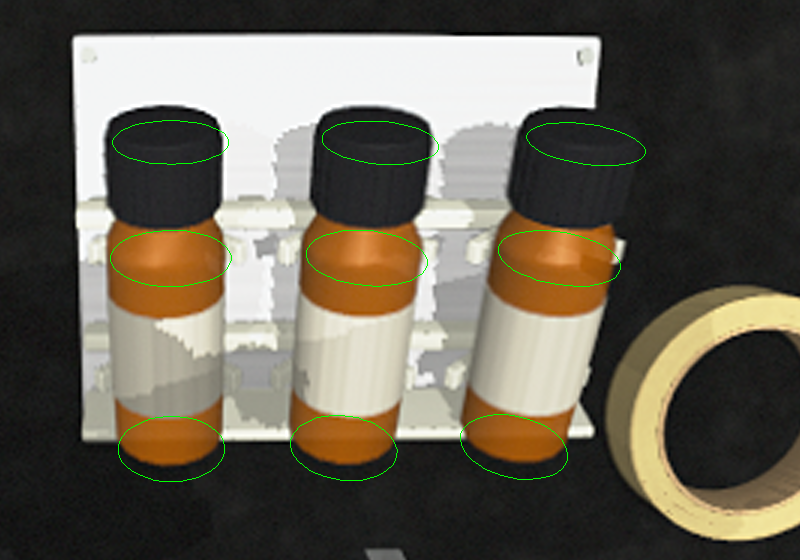

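View pics/s31.png

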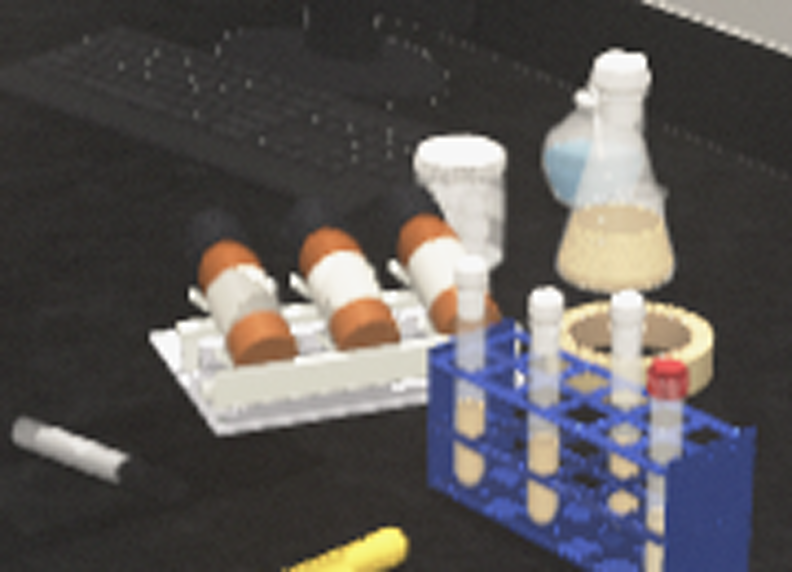

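View pics/sil2_s.png

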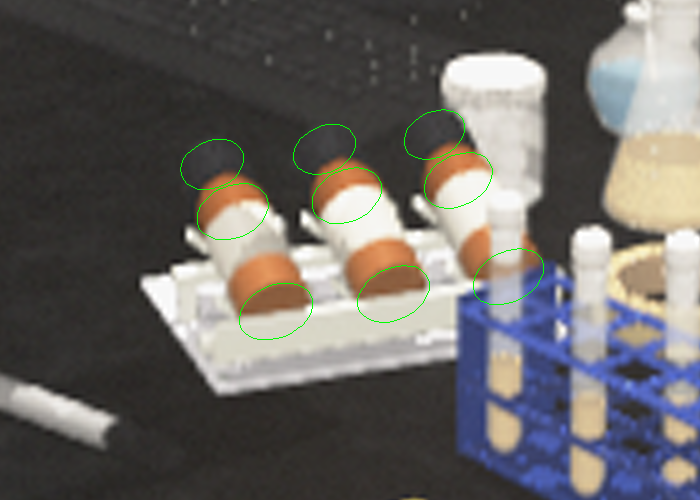

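Run:
```python
from h import *
grab('side','s32');a=cv2.imread('pics/s31_raw.png').astype(int);b=cv2.imread('pics/s32_raw.png').astype(int)
print('mean diff cradle+rack',np.abs(a-b)[190:310,290:440].mean(), 'vs bg',np.abs(a-b)[0:100,440:600].mean())
c=cv2.imread('pics/a_side.png').astype(int)
for n,(x0,y0,x1,y1) in dict(jar=(353,200,376,212),tape=(390,236,424,255),red=(404,250,418,302)).items(): print(n,np.abs(c-b)[y0:y1,x0:x1].mean())
st()
from rig import sign_off
print(sign_off())
```

```text
mean diff cradle+rack 1.3075 vs bg 0.9761875
jar 3.922705314009662
tape 20.396800825593395
red 8.618589743589743
t 51.20 q [-0.016  0.098  1.882 -0.007  1.16   0.24 ] tcp [486.4  -8.7 238.3] F [-0.4 -0.2  0.7] op 0.570
the job is handed in; nothing more can be done
None
```

The changeover is done and handed in at about 51 s of the 210 s; the hand-in gives no verdict. All three set tubes stand in the tube rack, and all three bottles lie in the cradle.

- **Tubes:** They stand in the rack holes at (x 15, y -75), (15, -15) and (-15, 15) mm. The side camera showed them upright and down on the floor.
- **Bottles:** One lies in each groove, with the bottom at the stop and the cap at the raised end. The outlines I projected for seated bottles put them about 3–5 mm uphill of the stop and about 3 mm sideways at most. That is inside the 25 mm and 12 mm limits.
- **Final state:** Two side pictures taken just before hand-in showed nothing moving. The gripper was clear above the cradle with no contact force.

**Checks that disagreed or fell short:**
- **Fingertips:** They end about 30 mm behind the reported tool point. My first grasp closed on air above the tube, and I corrected for it after that.
- **Wrist camera:** One picture, probably taken while the arm was still settling, put the whole cradle about 8 pixels off its expected place. The bottles were off by the same amount.
- **Picking up bottles:** For two of the three, the tool read about 10 N upward and sat 3 mm high. I did not find out what it was touching.
- **Jar, tape and red-capped tube:** They look unmoved in the pictures. My pixel comparison with the start picture is not clear proof. It was low for the jar, but a placed tube now covers part of the tape and stands beside the red-capped tube, so those values were higher.

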